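# Pin the blender base shut

## Task

Put the blender base away safely: lift out the steel drive socket that stands inside the locking ring on top of the base and put it in the white bin, set the loose black dust cap flat inside the ring in its place, then turn the ring clockwise (seen from above) a quarter turn until it stops and its ears line up with those of the base. Then take every lock pin out of the cluttered bin (two or three, grey handle with a thin steel shank) and push each one all the way through its own pair of lined-up ears, from outside, until the handle meets the outer ear. Leave the glass jar, the mug and the oil bottle where they stand.

Things in the scene. Friction and masses are not known exactly. Their poses are not given: they have to be found in the camera images.
- lockring (a joint): turn of the steel locking ring about the base's upright axis, rad: 0 open, grows clockwise from above, 1.571 = stop, locked. Stiff (0.25 N m), stays where left. Ring: 77 to 89 mm above the counter, bore 76 mm, outside 108 mm; three ears (upright plates, 10 mm thick, 42 mm wide, 37 to 89 mm above the counter, outer face 95 mm from the axis) that meet the base's ears only when locked; one fin.
- fin (a point): centre of the part of the ring's grip fin that is grasped, 99.5 mm above the counter and 74 mm from the ring's axis; its x axis points radially outward. The fin is an upright radial plate 12 mm thick (tangentially), from 50 to 92 mm from the axis, top 110 mm above the counter. Pinch or push it from above.
- seat (a point): centre of the flat top of the white blender base, on the ring's axis, 76 mm above the counter: the round recess inside the ring (76 mm bore, 13 mm deep) where the cap belongs. The base is a fixed drum of 100 mm diameter (foot 124 mm).
- cap_knob (a point): centre of the knob of the loose dust cap; the knob is a cylinder 28 mm across from 10 to 44 mm above the cap's underside, this point 27 mm above the underside; z axis is up the knob. The cap's disc below is 66 mm across, 10 mm thick. Mass about 0.12 kg.
- slot1 (a point): place 1 of 3 for a pin (towards the robot side at base yaw 0), fixed to the base: centre of the 15 mm hole at the outer face of the ring's ear when locked, 60 mm above the counter, 95 mm from the axis. x axis: level, inward along the hole, the way the pin goes. Outer ear (ring) fills x 0 to 10 mm, inner ear (base, same hole, 36 to 72 mm above the counter) 17 to 27 mm, drum from 45 mm.
- slot2 (a point): place 2 of 3 for a pin (far left side at base yaw 0), fixed to the base: centre of the 15 mm hole at the outer face of the ring's ear when locked, 60 mm above the counter, 95 mm from the axis. x axis: level, inward along the hole, the way the pin goes. Outer ear (ring) fills x 0 to 10 mm, inner ear (base, same hole, 36 to 72 mm above the counter) 17 to 27 mm, drum from 45 mm.
- slot3 (a point): place 3 of 3 for a pin (far right side at base yaw 0), fixed to the base: centre of the 15 mm hole at the outer face of the ring's ear when locked, 60 mm above the counter, 95 mm from the axis. x axis: level, inward along the hole, the way the pin goes. Outer ear (ring) fills x 0 to 10 mm, inner ear (base, same hole, 36 to 72 mm above the counter) 17 to 27 mm, drum from 45 mm.
- pin1_handle (a point): centre of the handle of a lock pin (None if absent). Handle: grey ribbed block 46 mm long, 24 by 24 mm; x axis points from the handle along the shank to its tip. Steel shank 12 mm thick, 42 mm long, on the handle's centre line, last 8 mm tapered. It lies flat on its handle, shank level. About 0.08 kg.
- pin1_neck (a point): point on the same pin's centre line where the shank leaves the handle, 23 mm from the handle's centre towards the tip; same axes. A pin fully home has this point at the slot's point.
- pin2_handle (a point): centre of the handle of a lock pin (None if absent). Handle: grey ribbed block 46 mm long, 24 by 24 mm; x axis points from the handle along the shank to its tip. Steel shank 12 mm thick, 42 mm long, on the handle's centre line, last 8 mm tapered. It lies flat on its handle, shank level. About 0.08 kg.
- pin2_neck (a point): point on the same pin's centre line where the shank leaves the handle, 23 mm from the handle's centre towards the tip; same axes. A pin fully home has this point at the slot's point.
- pin3_handle (a point): centre of the handle of a lock pin (None if absent). Handle: grey ribbed block 46 mm long, 24 by 24 mm; x axis points from the handle along the shank to its tip. Steel shank 12 mm thick, 42 mm long, on the handle's centre line, last 8 mm tapered. It lies flat on its handle, shank level. About 0.08 kg.
- pin3_neck (a point): point on the same pin's centre line where the shank leaves the handle, 23 mm from the handle's centre towards the tip; same axes. A pin fully home has this point at the slot's point.
- bin: white plastic tilt-out bin lying flat on the counter, fixed, open on top, 300 mm along x, 350 along y, walls 45 high, 5 thick, inner floor 5 above the counter; origin: centre of its underside. It holds the pins and some other things.
- socket_mid (a point): centre of the steel drive socket, a round tube-like piece 32 mm across and 55 mm long, its z axis along its length; at the start it stands upright inside the ring on the flat top of the base. About 0.15 kg. Anywhere in the bin will do.
- driver_mid (a point): in the bin, stays there: centre of a purple plastic screwdriver handle, 95 mm long along its x axis, 28 mm thick, lying
- egg_cup_mid (a point): in the bin, stays there: centre of a white ceramic egg cup, 48 mm across, 56 mm tall, standing
- jar: bystander: upright glass blender jar, 124 mm across, 200 mm high; origin at the centre of its underside
- mug: bystander: ceramic mug, 80 mm across, 90 mm high; origin at the centre of its underside
- oil: bystander: oil bottle, 64 mm across, 210 mm high; origin at the centre of its underside

How it is judged (in metres and radians):
On the way, in this order (a step that is already met when the one before it is completed fails the run):
1. the dust cap lies flat inside the ring, where the socket was (horizontal distance between cap_knob and seat below 0.01 m and angle between cap_knob's own z axis and vertical below 0.12 rad and z of cap_knob in the frame of seat between 0.021 and 0.033 m), for 0.2 s.
2. the ring is turned clockwise to its stop (value of joint lockring above 1.53 rad), for 0.2 s.
At the end, for the whole second after the job is handed in: Socket in the bin; cap flat on the base inside the ring (within 10 mm, tilt under 0.12 rad); ring at its stop (over 1.53 rad); every pin present through a pair of ears, its neck within 10 mm of the slot point, at most 6 mm short of the outer ear, axis within 0.2 rad of the hole; all at rest (all of step 1 and x of socket_mid in the frame of bin between -0.14 and 0.14 m and y of socket_mid in the frame of bin between -0.165 and 0.165 m and z of socket_mid in the frame of bin below 0.05 m and value of joint lockring above 1.53 rad and ((x of pin1_neck in the frame of slot1 above -0.006 m and distance between pin1_neck and slot1 below 0.01 m and angle between the x axis of pin1_neck and the x axis of slot1, either way round below 0.2 rad) or (x of pin1_neck in the frame of slot2 above -0.006 m and distance between pin1_neck and slot2 below 0.01 m and angle between the x axis of pin1_neck and the x axis of slot2, either way round below 0.2 rad) or (x of pin1_neck in the frame of slot3 above -0.006 m and distance between pin1_neck and slot3 below 0.01 m and angle between the x axis of pin1_neck and the x axis of slot3, either way round below 0.2 rad)) and ((x of pin2_neck in the frame of slot1 above -0.006 m and distance between pin2_neck and slot1 below 0.01 m and angle between the x axis of pin2_neck and the x axis of slot1, either way round below 0.2 rad) or (x of pin2_neck in the frame of slot2 above -0.006 m and distance between pin2_neck and slot2 below 0.01 m and angle between the x axis of pin2_neck and the x axis of slot2, either way round below 0.2 rad) or (x of pin2_neck in the frame of slot3 above -0.006 m and distance between pin2_neck and slot3 below 0.01 m and angle between the x axis of pin2_neck and the x axis of slot3, either way round below 0.2 rad)) and ((x of pin3_neck in the frame of slot1 above -0.006 m and distance between pin3_neck and slot1 below 0.01 m and angle between the x axis of pin3_neck and the x axis of slot1, either way round below 0.2 rad) or (x of pin3_neck in the frame of slot2 above -0.006 m and distance between pin3_neck and slot2 below 0.01 m and angle between the x axis of pin3_neck and the x axis of slot2, either way round below 0.2 rad) or (x of pin3_neck in the frame of slot3 above -0.006 m and distance between pin3_neck and slot3 below 0.01 m and angle between the x axis of pin3_neck and the x axis of slot3, either way round below 0.2 rad)) and linear speed of each of pin1, pin2, pin3, cap, socket below 0.02 m/s); the robot touches nothing.
It fails at once if the blender jar is pushed away or knocked over (distance of jar from where it was at the start of the episode above 0.03 m or angle between jar's own z axis and vertical above 0.3 rad).
It fails at once if the mug is pushed away or knocked over (distance of mug from where it was at the start of the episode above 0.03 m or angle between mug's own z axis and vertical above 0.3 rad).
It fails at once if the oil bottle is pushed away or knocked over (distance of oil from where it was at the start of the episode above 0.03 m or angle between oil's own z axis and vertical above 0.3 rad).
Of pin1, pin2, pin3 only 2 to 3 are there at a start; the rules pass over those that are not, and their reading is None.
At some moment in a run one of pin1, pin2, pin3, cap may be knocked a few centimetres aside while the robot is not near it.
Once in a run the grip may slacken for a moment while it holds something.
It also fails if it takes over 210 s, if anything falls off the work surface, if the arm or the gripper's body presses on something with over 40 N, if the wrist force passes 120 N, or if a joint passes its speed limit or range.

## Robot

A 6-joint arm with a two-finger parallel gripper is mounted at the origin on the work surface. World frame = base frame: x ahead of the robot, y to its left, z up, the work surface at z = 0. Lengths are in mm, angles in degrees, forces in N, time in s.
With the tool pointing down it reaches from about 350 to 850 mm from the base axis. Payload 8.1 kg.
Tool frame: the origin (TCP) lies at the very end of the fingers, on their centre line; the grasp point (between the pads) lies 19 mm behind it; z points along the fingers, y is the direction in which the jaws open and shut (so a half turn about z gives the same grasp; the last joint's range is limited). The gripper opens to 85 mm and grips with 20 to 120 N. Pads are 22 mm wide; open, the fingers measure 114 mm over their backs; the gripper's body (76 mm by 85 mm) begins 54 mm behind the grasp point. The pads swing forward as they close: fully open they stand 13 mm farther back than shut.
Start: joints at [-76.455, 7.471, 85.268, -0, 87.261, -4.893], TCP at [189.785, -569.198, 196.092] pointing down, gripper open.
Joint ranges: [-169.43, 169.43], [-51.17, 129.36], [1.28, 143.12], [-76.62, 256.62], [0, 156.53], [-152.29, 152.29]. Speed limits (degrees/s): [136.94, 136.94, 159.86, 180, 180, 180].

## Interface

Orientations are given as [roll, pitch, yaw] about the fixed x, y, z axes, in that order (R = Rz(yaw) Ry(pitch) Rx(roll)).
In Python, from bench import r, eyes gives the robot as it stands. The module is installed in compiled form; this text tells all that it offers.
- The arm moves only by the tool play_rows, never from a script. Its argument "deltas" is a list of rows, each a list of 3 entries, a list of its own where there are three numbers: the shift along the tool's x, y, z in m, then the turn, a rotation vector about the tool's x, y, z in rad, then the closure, from 0 (fully open) to 1 (shut). A call has 1 to 8 rows; each row shifts and turns the pose as measured when the row begins, along the tool's axes as they then stand; what a row does not reach is not made up. A row lasts 1/8 s, in which the tool goes at most 62.5 mm and 10.7 degrees, less where a joint would pass 70% of its speed; a pose out of reach is approached as far as the arm can. A call with a gripper value outside its range is refused whole. The fingers move at their own pace and stop on an object; "force" is the grip in N (left out, the last holds). Time passes only in rows, so rows that do not move let the fingers close. It gives the time, the measured TCP pose, the force and the opening at its end, in the units of the state.
- r.sense(): the state, without advancing time (a new reading comes with each control period).
- eyes.snapshot(name): name is "scene" or "top" or "wrist"; returns the picture (384x512x3 uint8, red, green, blue); there is no depth.
- eyes.get_calibration(name): a dict with "mtx" (3x3 intrinsics, pixels), "D" ([k1, k2, p1, p2, k3] as OpenCV has them; the pictures are not rectified), "R" (3x3) and "t" (3): a world point X has camera coordinates R X + t; the wrist camera has in their place "T_tool_cam" (4x4, takes a point from camera to tool coordinates, whose origin is the TCP and whose axes are the flange's). Camera axes: x right, y down, z forward; pixel columns grow to the right and rows downward; lengths in mm; the calibration is good to about 2 mm. A picture is of the moment at which its call begins: read the wrist's pose just before it. get_calibration takes no time and is no camera call.
- r.hand_in(): hands the job in, once; it reports no verdict.
The state is a dict: "time": time; "joint_pos": joint angles; "qd": joint speeds; "joint_efforts": joint torques, N m; "tool_pos": TCP position; "tcp_rot": TCP orientation; "ft_force": force on the tool from outside, world axes, zero at the start; "wrist_torque": the same for the moment, N m; "finger_gap": finger opening in mm.
Only numpy, scipy, OpenCV 4.12 (cv2) and the standard library are available. Lean on these libraries where they do the work, as an engineer would, in place of code of your own. Each camera call takes 0.05 s, during which the arm holds its last target. There are 200 camera calls.

## Working session

There is one attempt and no reset: what is moved stays moved. The work goes in short steps, Python scripts to look and compute and a tool call to move; the robot and the scene stay as the last step left them, time stands still between calls to the robot, and variables do not carry over. Pictures are saved under pics/ and viewed, about 12 in all and at most 16, crops included, and the job is handed in when it is done.

Besides the shell and the picture viewer there is one more tool, called after "Request:" as name(argument=value, ...) on one line, values as JSON. play_rows: Moves the arm, as the interface text tells. Its arguments: {"type":"object","properties":{"deltas":{"type":"array"},"force":{"type":"number"}},"required":["deltas"]}

```bash
mkdir -p pics; cat > h.py <<'E'
import numpy as np, cv2
from scipy.spatial.transform import Rotation as Ro
from bench import r, eyes
def cam(n):
    c=eyes.get_calibration(n)
    if n!='wrist': return np.array(c['mtx']),np.array(c['D'],float),np.array(c['R']),np.array(c['t'],float).ravel()
    s=r.sense(); T=np.array(c['T_tool_cam']); Rw=Ro.from_euler('xyz',s['tcp_rot'],degrees=True).as_matrix()
    Rc=Rw@T[:3,:3]; p=Rw@T[:3,3]+np.array(s['tool_pos'])
    return np.array(c['mtx']),np.array(c['D'],float),Rc.T,-Rc.T@p
def px2w(n,pts,z):
    K,D,R,t=cam(n); u=cv2.undistortPoints(np.array(pts,float).reshape(-1,1,2),K,D).reshape(-1,2)
    o=-R.T@t; out=[]
    for i,q in enumerate(u):
        d=R.T@np.array([q[0],q[1],1]); zz=z[i] if np.ndim(z) else z
        out.append(o+d*(zz-o[2])/d[2])
    return np.round(np.array(out),1)
def w2px(n,P):
    K,D,R,t=cam(n); return cv2.projectPoints(np.array(P,float).reshape(-1,1,3),cv2.Rodrigues(R)[0],t,K,D)[0].reshape(-1,2).round(1)
def snap(n,f,crop=None,s=1.5):
    im=eyes.snapshot(n)[:,:,::-1]; cv2.imwrite('pics/raw_'+f+'.png',im)
    if crop: x0,y0,x1,y1=crop; im=im[y0:y1,x0:x1]
    cv2.imwrite('pics/'+f+'.png',cv2.resize(np.ascontiguousarray(im),None,fx=s,fy=s,interpolation=cv2.INTER_CUBIC))
def go(pos,yaw,tilt=0):
    "tool-frame deltas to a down pose"
    s=r.sense(); Rw=Ro.from_euler('xyz',s['tcp_rot'],degrees=True)
    d=Rw.inv().apply(np.array(pos)-np.array(s['tool_pos']))/1000
    w=(Rw.inv()*Ro.from_euler('xyz',[180,tilt,yaw],degrees=True)).as_rotvec()
    return d.round(4),w.round(4)
E
python3 - <<'E'
from h import *
s=r.sense(); print(s['tcp_rot'],s['ft_force'],s['finger_gap'],s['time'])
snap('top','top1'); snap('scene','sc1')
print(cam('top')); print(eyes.get_calibration('wrist')['T_tool_cam'])
E
```

```text
[-1.79894587e+02 -1.05720069e-02  1.84398714e+01] [0.11396315 0.3215834  0.42847773] 85.08779553387144 0.0
(array([[374.02336593,   0.        , 251.2622958 ],
       [  0.        , 374.02336593, 195.4773834 ],
       [  0.        ,   0.        ,   1.        ]]), array([-0.11999804,  0.        ,  0.        ,  0.        ,  0.        ]), array([[-0.02884518, -0.99955896,  0.00706035],
       [-0.98602395,  0.02729369, -0.16435276],
       [ 0.16408757, -0.01170245, -0.98637636]]), array([  -2.7386138 ,  625.30592451, 1578.16393628]))
[[-7.79970601e-04 -9.59324077e-01 -2.82306053e-01  7.13726646e+01]
 [ 9.99999341e-01 -5.10313995e-04 -1.02871894e-03 -4.50855513e-01]
 [ 8.42810121e-04 -2.82306670e-01  9.59323842e-01 -1.78753977e+02]
 [ 0.00000000e+00  0.00000000e+00  0.00000000e+00  1.00000000e+00]]
```

View pics/top1.png

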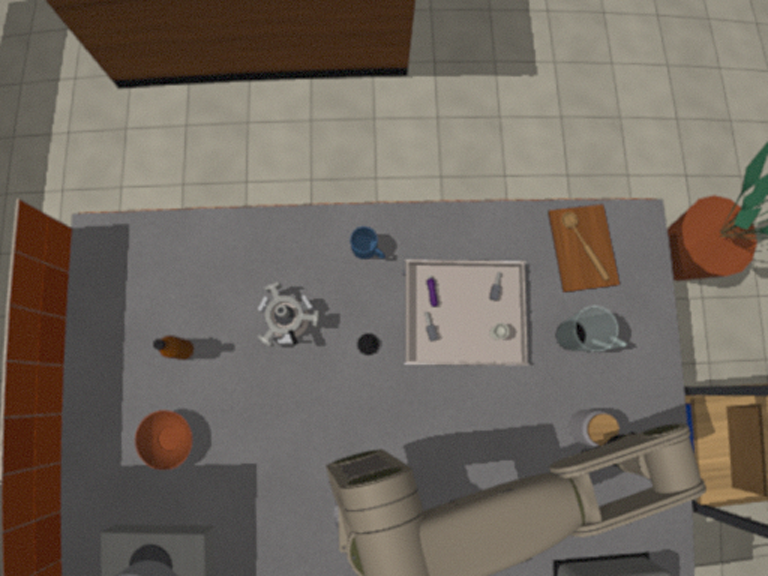

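View pics/sc1.png

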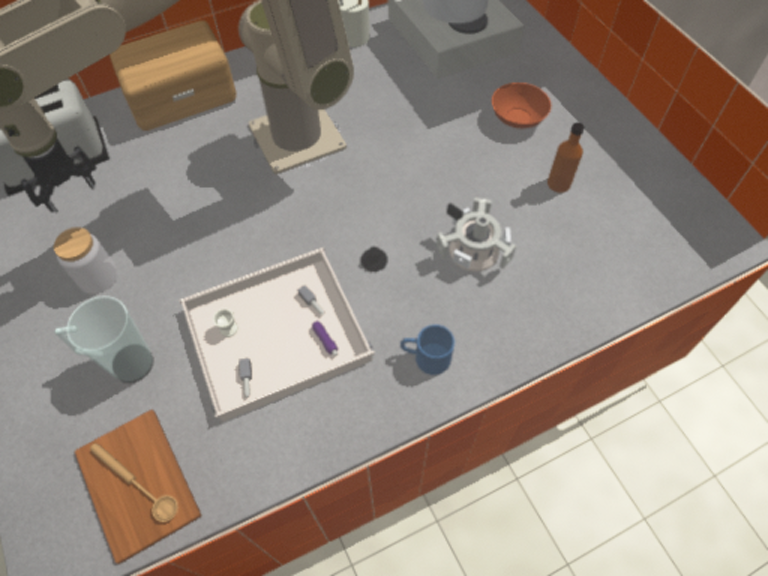

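The overview shows the base near top px (287,315), with the cap at (368,343). The bin holds two pins, at (432,328) and (496,290). The fin (black) is at about (288,337). Next I'll enlarge the two areas I need.

```bash
python3 - <<'E'
import cv2,numpy as np
a=cv2.imread('pics/raw_top1.png'); b=cv2.imread('pics/raw_sc1.png')
A=cv2.resize(a[175:255,160:270],None,fx=5,fy=5,interpolation=cv2.INTER_CUBIC)  # 550x400 
B=cv2.resize(a[165:250,265:360],None,fx=5,fy=5,interpolation=cv2.INTER_CUBIC) 
cv2.imwrite('pics/A.png',A)
cv2.imwrite('pics/B.png',B)
E
```

```text
(no output)
```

View pics/A.png

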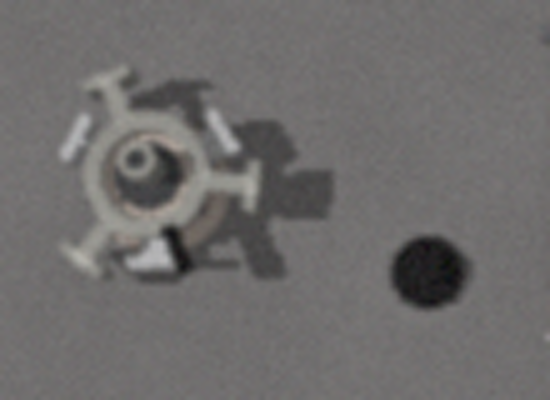

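View pics/B.png

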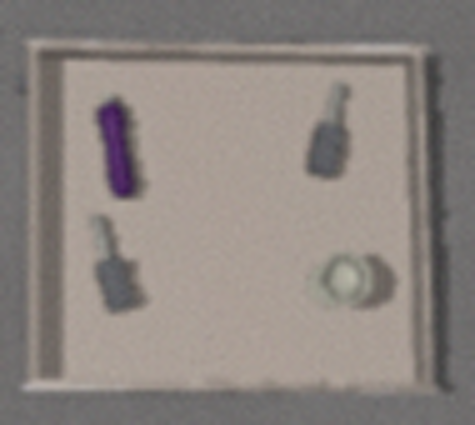

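```bash
python3 - <<'E'
from h import *
f=lambda L,o:[(o[0]+x/5,o[1]+y/5) for x,y in L]
A=(160,175);B=(265,165)
print('ring',px2w('top',f([(146,171)],A),89))
print('ears ring',px2w('top',f([(110,80),(250,182),(82,255)],A),89))
print('ears base',px2w('top',f([(75,138),(222,130),(150,255)],A),72))
print('fin',px2w('top',f([(178,245)],A),110))
print('socket top',px2w('top',f([(138,157)],A),131))
print('cap',px2w('top',f([(429,272)],A),30))
print('pins h',px2w('top',f([(119,285),(327,150)],B),29),px2w('top',f([(99,222),(342,90)],B),20))
print('bin',px2w('top',f([(35,45),(428,48),(32,388),(434,388)],B),45))
print('eggcup',px2w('top',f([(346,278)],B),60),'driver',px2w('top',f([(112,105),(125,190)],B),19))
print('mug,oil,jar', px2w('top',[(243,161),(105,229),(400,218)],[90,210,200]))
print(go([440,0,350],0), r.sense()['joint_pos'])
E
```

```text
ring [[567.1 244.8  89. ]]
ears ring [[646.4 275.6  89. ]
 [555.3 156.5  89. ]
 [497.1 299.4  89. ]]
ears base [[599.6 308.9  72. ]
 [603.1 181.8  72. ]
 [497.1 244.3  72. ]]
fin [[501.5 215.  110. ]]
socket top [[573.3 244.9 131. ]]
cap [[479.6   7.4  30. ]]
pins h [[ 506.5 -181.6   29. ]
 [ 621.2 -372.9   29. ]] [[ 563.7 -167.3   20. ]
 [ 677.  -392.2   20. ]]
bin [[ 719.8 -115.    45. ]
 [ 708.3 -466.7   45. ]
 [ 418.5 -101.1   45. ]
 [ 406.8 -450.7   45. ]]
eggcup [[ 503.7 -375.5   60. ]] driver [[ 668.9 -183.7   19. ]
 [ 591.8 -191.8   19. ]]
mug,oil,jar [[ 770.7   11.4   90. ]
 [ 480.8  561.1  210. ]
 [ 492.3 -612.   200. ]]
(array([ 0.4174, -0.4605, -0.154 ]), array([-1.700e-03,  2.000e-04,  3.218e-01])) [-7.64569273e+01  7.51230567e+00  8.53225514e+01 -1.36906673e-03
  8.72612413e+01 -4.89455390e+00]
```

```bash
cat >> h.py <<'E'
def plan(pos,yaw,step=55,n=None,frm=None,roll=180,pitch=0):
    s=r.sense(); p0,e0=(s['tool_pos'],s['tcp_rot']) if frm is None else frm
    p0=np.array(p0,float); pos=np.array(pos,float)
    R0=Ro.from_euler('xyz',e0,degrees=True); R1=Ro.from_euler('xyz',[roll,pitch,yaw],degrees=True)
    w=(R0.inv()*R1).as_rotvec()
    n=n or max(1,int(np.ceil(np.linalg.norm(pos-p0)/step)),int(np.ceil(np.degrees(np.linalg.norm(w))/10)))
    out=[]
    for i in range(n):
        Ri=R0*Ro.from_rotvec(w*i/n)
        out.append([[round(float(v),4) for v in Ri.inv().apply((pos-p0)/n)/1000],[round(float(v),3) for v in w/n]])
    print(n,*out,sep='\n'); return (pos,[roll,pitch,yaw])
def st():
    s=r.sense(); print(s['time'],np.round(s['tool_pos'],1),np.round(s['tcp_rot'],1),np.round(s['ft_force'],1),round(s['finger_gap'],1))
E
python3 - <<'E'
from h import *
f=plan([190,-569,300],18.44); f=plan([420,-20,300],22,frm=f); plan([570,245,260],24,frm=f)
E
```

```text
2
[[0.0001, 0.0001, -0.0524], [-0.001, -0.0, -0.0]]
[[0.0001, 0.0002, -0.0524], [-0.001, -0.0, -0.0]]
11
[[0.0356, -0.0407, -0.0], [0.0, 0.0, -0.006]]
[[0.0359, -0.0405, -0.0], [0.0, 0.0, -0.006]]
[[0.0361, -0.0403, -0.0], [0.0, 0.0, -0.006]]
[[0.0363, -0.0401, -0.0], [0.0, 0.0, -0.006]]
[[0.0365, -0.0399, -0.0], [0.0, 0.0, -0.006]]
[[0.0368, -0.0397, -0.0], [0.0, 0.0, -0.006]]
[[0.037, -0.0395, -0.0], [0.0, 0.0, -0.006]]
[[0.0372, -0.0393, -0.0], [0.0, 0.0, -0.006]]
[[0.0374, -0.0391, -0.0], [0.0, 0.0, -0.006]]
[[0.0376, -0.0389, -0.0], [0.0, 0.0, -0.006]]
[[0.0379, -0.0387, -0.0], [0.0, 0.0, -0.006]]
6
[[0.0397, -0.0316, 0.0067], [-0.0, 0.0, -0.006]]
[[0.0399, -0.0314, 0.0067], [-0.0, 0.0, -0.006]]
[[0.0401, -0.0311, 0.0067], [-0.0, 0.0, -0.006]]
[[0.0403, -0.0309, 0.0067], [-0.0, 0.0, -0.006]]
[[0.0404, -0.0307, 0.0067], [-0.0, 0.0, -0.006]]
[[0.0406, -0.0304, 0.0067], [-0.0, 0.0, -0.006]]
```

Request:
play_rows(deltas=[[[0,0,-0.052],[0,0,0],0],[[0,0,-0.052],[0,0,0],0],[[0.036,-0.041,0],[0,0,-0.006],0],[[0.036,-0.041,0],[0,0,-0.006],0],[[0.036,-0.04,0],[0,0,-0.006],0],[[0.036,-0.04,0],[0,0,-0.006],0],[[0.037,-0.04,0],[0,0,-0.006],0],[[0.037,-0.04,0],[0,0,-0.006],0]])

```text
time: 1.1
tool_pos: [316.7, -260.9, 298.9]
tcp_rot: [-179.4, -0.1, 20.2]
ft_force: [2.0, -0.1, 0.7]
finger_gap: 85.6
```

Request:
play_rows(deltas=[[[0.037,-0.039,0],[0,0,-0.006],0],[[0.037,-0.039,0],[0,0,-0.006],0],[[0.037,-0.039,0],[0,0,-0.006],0],[[0.038,-0.039,0],[0,0,-0.006],0],[[0.038,-0.039,0],[0,0,-0.006],0],[[0.04,-0.031,0],[0,0,-0.006],0],[[0.04,-0.031,0.007],[0,0,-0.006],0],[[0.04,-0.031,0.007],[0,0,-0.006],0]])

```text
time: 2.1
tool_pos: [500.0, 134.3, 287.2]
tcp_rot: [-179.4, -0.2, 23.1]
ft_force: [0.9, -0.9, 0.3]
finger_gap: 85.5
```

Request:
play_rows(deltas=[[[0.04,-0.031,0.007],[0,0,-0.006],0],[[0.04,-0.031,0.007],[0,0,-0.006],0],[[0,0,0],[0,0,0],0]])

```text
time: 2.48
tool_pos: [549.5, 228.9, 269.3]
tcp_rot: [-179.4, 0.1, 24.0]
ft_force: [-0.6, -1.1, 0.2]
finger_gap: 85.3
```

```bash
python3 - <<'E'
from h import *
st(); plan([570,245,260],24)
E
```

```text
2.475 [549.5 228.9 269.3] [-1.794e+02  1.000e-01  2.400e+01] [-0.6 -1.1  0.2] 85.3
1
[[0.0253, -0.0062, 0.0093], [-0.011, 0.002, -0.0]]
```

Nearly there, so I'll take a look.

```bash
python3 - <<'E'
from h import *
st(); print(cam('wrist')[0][0]); snap('wrist','w1')
E
```

```text
2.475 [549.5 228.9 269.3] [-1.794e+02  1.000e-01  2.400e+01] [-0.6 -1.1  0.2] 85.3
[332.24080256   0.         258.36494042]
```

View pics/w1.png

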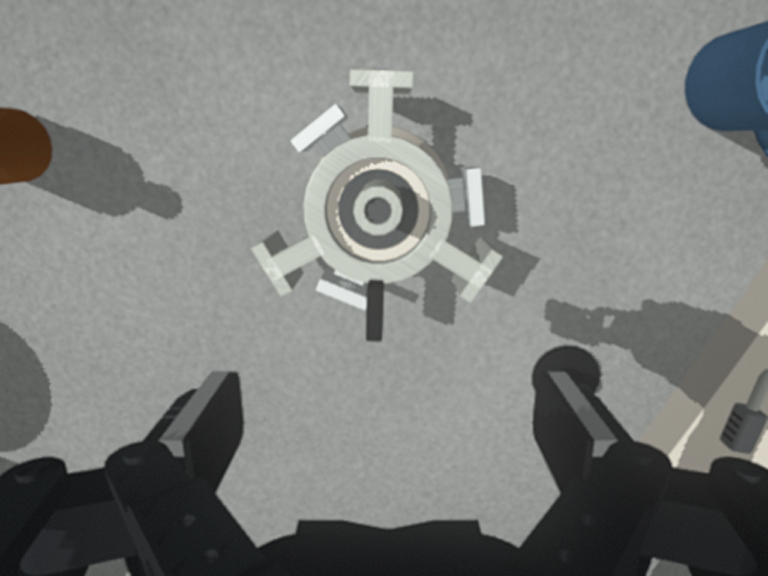

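The ring and socket are centred at about (378,209). The fin runs (376,282)–(374,340). The base ears' tops are at (318,128), (476,197) and (344,293).

```bash
python3 - <<'E'
from h import *
q=lambda L:[(x/1.5,y/1.5) for x,y in L]
c=px2w('wrist',q([(377,209)]),89)[0]; print('ring',c,'bore',px2w('wrist',q([(327,209),(429,209)]),89))
print('socket top',px2w('wrist',q([(378,210)]),131))
fe=px2w('wrist',q([(374,340),(376,285)]),110); print('fin',fe)
def ang(P): return [(np.degrees(np.arctan2(*(p[:2]-c[:2])[::-1])).round(1),np.linalg.norm(p[:2]-c[:2]).round(1)) for p in P]
print('finang',ang(fe))
print('ring ears',ang(px2w('wrist',q([(381,78),(271,265),(482,276)]),89)))
print('base ears',ang(px2w('wrist',q([(318,127),(475,197),(343,293)]),72)))
E
```

```text
ring [567.8 246.9  89. ] bore [[553.2 279.9  89. ]
 [583.  212.7  89. ]]
socket top [[573.  247.1 131. ]]
fin [[482.  211.2 110. ]
 [521.1 226.6 110. ]]
finang [(np.float64(-157.4), np.float64(92.9)), (np.float64(-156.5), np.float64(50.9))]
ring ears [(np.float64(21.9), np.float64(88.6)), (np.float64(141.6), np.float64(89.8)), (np.float64(-98.6), np.float64(92.6))]
base ears [(np.float64(60.8), np.float64(71.6)), (np.float64(-60.7), np.float64(73.3)), (np.float64(-178.2), np.float64(74.0))]
```

```bash
python3 - <<'E'
from h import *
f=plan([572.5,247,170],24); f=plan([572.5,247,97],24,frm=f,n=4)
E
```

```text
2
[[0.0146, -0.0037, 0.0502], [-0.005, 0.001, -0.001]]
[[0.0146, -0.0039, 0.0502], [-0.005, 0.001, -0.001]]
4
[[0.0, -0.0, 0.0183], [0.0, 0.0, 0.0]]
[[0.0, -0.0, 0.0183], [0.0, 0.0, 0.0]]
[[0.0, -0.0, 0.0183], [0.0, 0.0, 0.0]]
[[0.0, -0.0, 0.0183], [0.0, 0.0, 0.0]]
```

Request:
play_rows(deltas=[[[0.0146,-0.0037,0.045],[-0.005,0.001,-0.001],0],[[0.0146,-0.0039,0.045],[-0.005,0.001,0],0],[[0,0,0],[0,0,0],0]])

```text
time: 2.9
tool_pos: [573.6, 244.7, 181.0]
tcp_rot: [179.9, -0.2, 23.9]
ft_force: [0.1, 0.2, 0.4]
finger_gap: 85.2
```

```bash
python3 - <<'E'
from h import *
st(); plan([572.5,247,97],24,n=5)
E
```

```text
2.9 [573.6 244.7 181. ] [179.9  -0.2  23.9] [0.1 0.2 0.4] 85.2
5
[[-0.0001, -0.0005, 0.0168], [0.0, -0.001, -0.0]]
[[-0.0001, -0.0005, 0.0168], [0.0, -0.001, -0.0]]
[[-0.0001, -0.0005, 0.0168], [0.0, -0.001, -0.0]]
[[-0.0, -0.0005, 0.0168], [0.0, -0.001, -0.0]]
[[-0.0, -0.0005, 0.0168], [0.0, -0.001, -0.0]]
```

Request:
play_rows(deltas=[[[0,-0.001,0.017],[0,0,0],0],[[0,-0.001,0.017],[0,0,0],0],[[0,0,0.017],[0,0,0],0],[[0,0,0.017],[0,0,0],0],[[0,0,0.016],[0,0,0],0],[[0,0,0],[0,0,0],0]])

```text
time: 3.65
tool_pos: [575.1, 245.2, 97.3]
tcp_rot: [179.8, -0.6, 23.8]
ft_force: [0.5, -0.4, 0.3]
finger_gap: 85.5
```

Request:
play_rows(deltas=[[[0,0,0],[0,0,0],0.9],[[0,0,0],[0,0,0],0.9],[[0,0,0],[0,0,0],0.9],[[0,0,0],[0,0,0],0.9],[[0,0,0],[0,0,0],0.9],[[0,0,0],[0,0,0],0.9]], force=60)

```text
time: 4.4
tool_pos: [576.7, 245.9, 99.8]
tcp_rot: [179.8, -0.8, 23.8]
ft_force: [0.9, -0.0, 0.7]
finger_gap: 8.4
```

The gap reads 8.4 mm, so the fingers closed on nothing. I'll look.

```bash
python3 - <<'E'
from h import *
st(); snap('wrist','w2'); st()
E
```

```text
4.4 [576.7 245.9  99.8] [179.8  -0.8  23.8] [ 0.9 -0.   0.7] 8.4
4.45 [576.7 245.9  99.9] [179.8  -0.8  23.8] [-0.3 -0.1 -0.2] 8.7
```

View pics/w2.png

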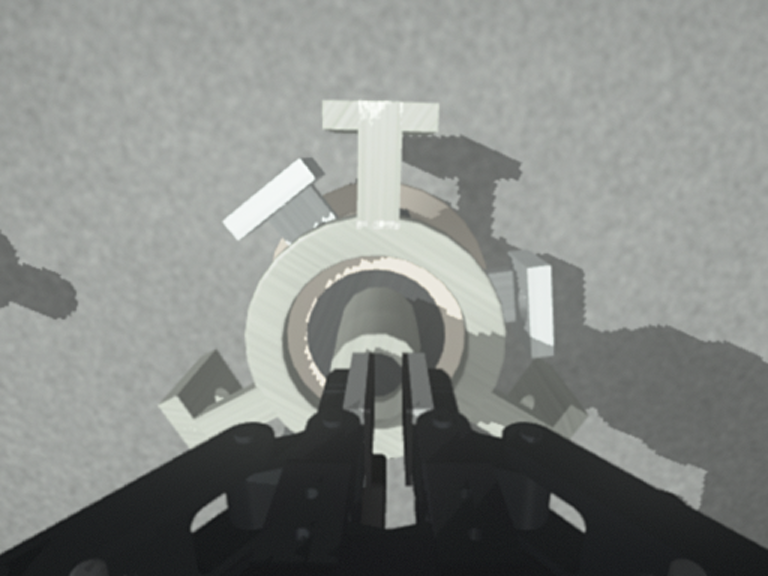

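```bash
python3 - <<'E'
from h import *
q=lambda L:[(x/1.5,y/1.5) for x,y in L]
s=r.sense(); tp=np.array(s['tool_pos']); Rw=Ro.from_euler('xyz',s['tcp_rot'],degrees=True)
print('tcp px*1.5',w2px('wrist',[tp, tp-19*Rw.as_matrix()[:,2]])*1.5)
for z in (131,120,110): print(z,px2w('wrist',q([(382,372),(375,300)]),z))
print('ring centre', px2w('wrist',q([(376,337)]),89), px2w('wrist',q([(247,337),(504,337)]),89))
print('ring exp px',w2px('wrist',[[567.5,246,89],[572,246.5,131]])*1.5)
im=cv2.imread('pics/raw_w2.png')[200:330,180:330]; cv2.imwrite('pics/w2c.png',cv2.resize(im,None,fx=4,fy=4,interpolation=2))
E
```

```text
tcp px*1.5 [[389.4  335.1 ]
 [389.55 355.5 ]]
131 [[574.9 247.9 131. ]
 [596.5 259.7 131. ]]
120 [[570.1 245.9 120. ]
 [593.3 258.6 120. ]]
110 [[565.8 244.1 110. ]
 [590.4 257.6 110. ]]
ring centre [[570.  248.8  89. ]] [[548.7 297.2  89. ]
 [591.  200.7  89. ]]
ring exp px [[379.8  344.85]
 [382.35 381.  ]]
```

View pics/w2c.png

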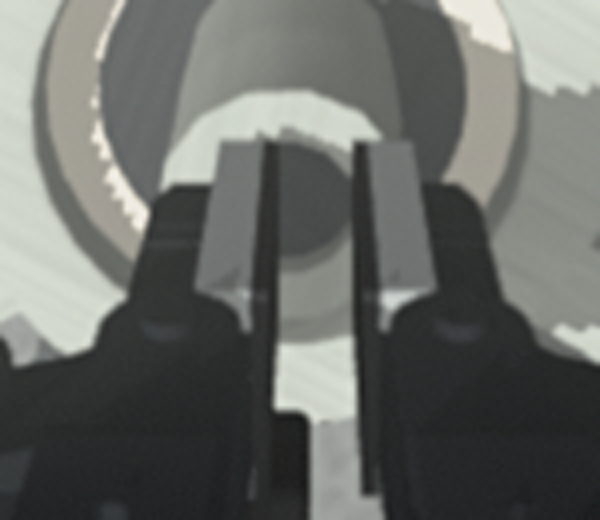

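```bash
python3 - <<'E'
from h import *
s=r.sense(); tp=np.array(s['tool_pos']); Rw=Ro.from_euler('xyz',s['tcp_rot'],degrees=True)
for x in (-11,0,11):
  for z in (0,-10,-20,-30,-40): print(x,z,[ (w2px('wrist',[tp+Rw.apply([x,y,z])])*1.5)[0] for y in (-4.3,4.3,42.6)])
snap('scene','sc2',(280,110,370,190),6)
E
```

```text
-11 0 [array([378.3 , 361.35]), array([400.35, 361.35]), array([498. , 361.2])]
-11 -10 [array([377.85, 372.75]), array([400.95, 372.75]), array([503.55, 372.45])]
-11 -20 [array([377.25, 385.35]), array([401.7 , 385.35]), array([509.85, 384.9 ])]
-11 -30 [array([376.65, 399.3 ]), array([402.45, 399.3 ]), array([516.75, 398.85])]
-11 -40 [array([376.05, 415.05]), array([403.35, 414.9 ]), array([524.55, 414.45])]
0 0 [array([378.15, 335.1 ]), array([400.5, 335.1]), array([499.8 , 334.95])]
0 -10 [array([377.7, 345.3]), array([401.25, 345.3 ]), array([505.65, 345.15])]
0 -20 [array([377.1, 356.7]), array([402. , 356.7]), array([512.1, 356.4])]
0 -30 [array([376.5, 369.3]), array([402.75, 369.3 ]), array([519.3, 369. ])]
0 -40 [array([375.75, 383.55]), array([403.65, 383.4 ]), array([527.4, 383.1])]
11 0 [array([378. , 308.1]), array([400.8, 308.1]), array([501.6 , 307.95])]
11 -10 [array([377.4 , 316.95]), array([401.4 , 316.95]), array([507.75, 316.8 ])]
11 -20 [array([376.95, 327.  ]), array([402.15, 326.85]), array([514.5, 326.7])]
11 -30 [array([376.2, 338.1]), array([403.05, 338.1 ]), array([522. , 337.8])]
11 -40 [array([375.45, 350.55]), array([403.95, 350.55]), array([530.4 , 350.25])]
```

View pics/sc2.png

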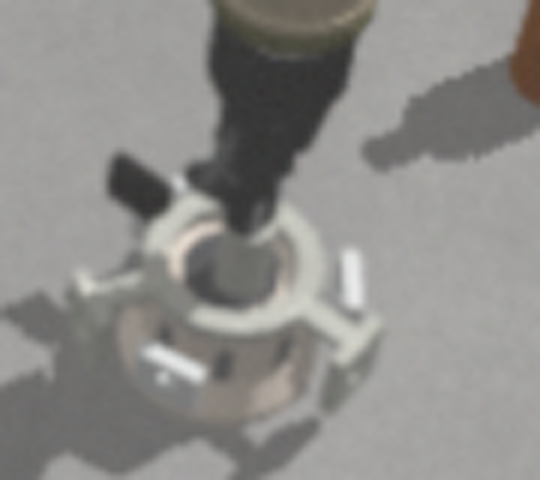

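```bash
python3 - <<'E'
from h import *
f=lambda P:(w2px('scene',P)-np.array([280,110]))*6
print(f([[576.7,245.9,99.9],[576.7,245.9,131],[576.7,245.9,143],[572,246.5,131],[572,246.5,76],[567.5,246,89],[567.5+38,246,89],[567.5-38,246,89]]))
print(f([[576.7-20*.91,245.9-20*.4,99.9]]))
for n in ('scene','top'): K,D,R,t=cam(n); print(n,-R.T@t)
E
```

```text
[[240.  256.8]
 [246.  224.4]
 [249.  211.8]
 [243.  218.4]
 [231.6 275.4]
 [229.8 256.8]
 [262.8 303.6]
 [197.4 211.2]]
[[212.4 239.4]]
scene [1256.64667906 -323.51150355 1256.85920669]
top [ 3.57530541e+02 -1.33591923e+00  1.65945369e+03]
```

The wrist and scene views agree: the fingertips are really about 30–40 mm behind the reported TCP, so they shut above the socket top. I'll check the offset by touching the socket top gently.

Request:
play_rows(deltas=[[[0,0,0.002],[0,0,0],0.9],[[0,0,0.002],[0,0,0],0.9],[[0,0,0.002],[0,0,0],0.9],[[0,0,0.002],[0,0,0],0.9]])

```text
time: 5.0
tool_pos: [579.0, 246.6, 96.6]
tcp_rot: [179.8, -1.1, 23.8]
ft_force: [-5.1, -2.0, 14.1]
finger_gap: 8.4
```

Request:
play_rows(deltas=[[[0,0,0.002],[0,0,0],0.9],[[0,0,0.002],[0,0,0],0.9],[[0,0,0.002],[0,0,0],0.9]])

```text
time: 5.38
tool_pos: [582.3, 247.6, 97.6]
tcp_rot: [179.7, -1.6, 23.8]
ft_force: [-3.7, -1.8, 11.8]
finger_gap: 8.3
```

Contact came at TCP z≈97 with the socket top at 131, so the closed tips are about 34 mm behind the reported TCP. I'll lift, open and regrasp deeper.

Request:
play_rows(deltas=[[[0,0,-0.02],[0,0,0],0.3],[[0,0,-0.02],[0,0,0],0.3],[[0,0,-0.01],[0,0,0],0.3],[[0,0,0],[0,0,0],0.3]])

```text
time: 5.88
tool_pos: [581.5, 247.5, 152.0]
tcp_rot: [179.7, -1.7, 23.8]
ft_force: [0.2, 0.3, 0.2]
finger_gap: 59.7
```

```bash
python3 - <<'E'
from h import *
st(); f=plan([571.5,246.5,130],24,n=1); plan([571.5,246.5,63],24,n=5,frm=f)
E
```

```text
5.875 [581.5 247.5 152. ] [179.7  -1.7  23.8] [0.2 0.3 0.2] 59.7
1
[[-0.0102, -0.0032, 0.0217], [0.005, -0.03, -0.004]]
5
[[0.0, -0.0, 0.0134], [0.0, 0.0, 0.0]]
[[0.0, -0.0, 0.0134], [0.0, 0.0, 0.0]]
[[0.0, -0.0, 0.0134], [0.0, 0.0, 0.0]]
[[0.0, -0.0, 0.0134], [0.0, 0.0, 0.0]]
[[0.0, -0.0, 0.0134], [0.0, 0.0, 0.0]]
```

Request:
play_rows(deltas=[[[-0.0102,-0.0032,0.0217],[0.005,-0.03,-0.004],0.3],[[0,0,0.0134],[0,0,0],0.3],[[0,0,0.0134],[0,0,0],0.3],[[0,0,0.0134],[0,0,0],0.3]])

```text
time: 6.38
tool_pos: [568.9, 245.8, 82.7]
tcp_rot: [-180.0, 0.4, 24.0]
ft_force: [0.0, 0.1, 0.1]
finger_gap: 59.7
```

```bash
python3 - <<'E'
from h import *
st(); plan([571.5,246.5,63],24,n=2)
E
```

```text
6.375 [568.9 245.8  82.7] [-180.     0.4   24. ] [0.  0.1 0.1] 59.7
2
[[0.0014, 0.0002, 0.0099], [-0.0, 0.003, 0.0]]
[[0.0014, 0.0002, 0.0099], [-0.0, 0.003, 0.0]]
```

Request:
play_rows(deltas=[[[0.0014,0,0.0099],[0,0.003,0],0.3],[[0.0014,0,0.0099],[0,0.003,0],0.3],[[0,0,0],[0,0,0],0.8],[[0,0,0],[0,0,0],0.8],[[0,0,0],[0,0,0],0.8]], force=60)

```text
time: 7.0
tool_pos: [571.0, 246.7, 60.3]
tcp_rot: [-180.0, 0.1, 24.0]
ft_force: [0.2, -0.2, -1.0]
finger_gap: 33.1
```

Request:
play_rows(deltas=[[[0,0,0],[0,0,0],0.8]])

```text
time: 7.12
tool_pos: [571.1, 246.8, 60.6]
tcp_rot: [-180.0, 0.1, 24.0]
ft_force: [0.1, 0.1, -1.4]
finger_gap: 33.0
```

```bash
python3 - <<'E'
from h import *
f=plan([571,246.5,160],24,n=2); f=plan([565,-285,160],24,n=10,frm=f); plan([565,-285,0],24,frm=f)
E
```

```text
2
[[-0.0002, 0.0001, -0.0497], [-0.0, 0.001, 0.0]]
[[-0.0002, 0.0001, -0.0497], [-0.0, 0.001, 0.0]]
10
[[-0.0222, 0.0483, 0.0], [0.0, 0.0, 0.0]]
[[-0.0222, 0.0483, 0.0], [0.0, 0.0, 0.0]]
[[-0.0222, 0.0483, 0.0], [0.0, 0.0, 0.0]]
[[-0.0222, 0.0483, 0.0], [0.0, 0.0, 0.0]]
[[-0.0222, 0.0483, 0.0], [0.0, 0.0, 0.0]]
[[-0.0222, 0.0483, 0.0], [0.0, 0.0, 0.0]]
[[-0.0222, 0.0483, 0.0], [0.0, 0.0, 0.0]]
[[-0.0222, 0.0483, 0.0], [0.0, 0.0, 0.0]]
[[-0.0222, 0.0483, 0.0], [0.0, 0.0, 0.0]]
[[-0.0222, 0.0483, 0.0], [0.0, 0.0, 0.0]]
3
[[0.0, -0.0, 0.0533], [0.0, 0.0, 0.0]]
[[0.0, -0.0, 0.0533], [0.0, 0.0, 0.0]]
[[0.0, -0.0, 0.0533], [0.0, 0.0, 0.0]]
```

Request:
play_rows(deltas=[[[0,0,-0.05],[0,0,0],0.8],[[0,0,-0.05],[0,0,0],0.8],[[-0.0222,0.0483,0],[0,0,0],0.8],[[-0.0222,0.0483,0],[0,0,0],0.8],[[-0.0222,0.0483,0],[0,0,0],0.8],[[-0.0222,0.0483,0],[0,0,0],0.8],[[-0.0222,0.0483,0],[0,0,0],0.8],[[-0.0222,0.0483,0],[0,0,0],0.8]])

```text
time: 8.12
tool_pos: [568.3, -77.4, 165.6]
tcp_rot: [179.9, -0.1, 24.5]
ft_force: [0.7, 0.3, -0.7]
finger_gap: 33.0
```

Request:
play_rows(deltas=[[[-0.0222,0.0483,0],[0,0,0],0.8],[[-0.0222,0.0483,0],[0,0,0],0.8],[[-0.0222,0.0483,0],[0,0,0],0.8],[[-0.0222,0.0483,0],[0,0,0],0.8],[[0,0,0.03],[0,0,0],0.8],[[0,0,0],[0,0,0],0.8]])

```text
time: 8.88
tool_pos: [565.6, -302.1, 136.4]
tcp_rot: [179.8, -0.2, 24.1]
ft_force: [-0.6, -0.1, -2.3]
finger_gap: 33.0
```

```bash
python3 - <<'E'
from h import *
st(); plan([565,-285,-9],24)
snap('wrist','w3')
E
```

```text
8.875 [ 565.6 -302.1  136.4] [179.8  -0.2  24.1] [-0.6 -0.1 -2.3] 33.0
3
[[0.002, -0.0055, 0.0484], [0.001, -0.001, 0.001]]
[[0.002, -0.0054, 0.0484], [0.001, -0.001, 0.001]]
[[0.0021, -0.0054, 0.0485], [0.001, -0.001, 0.001]]
```

View pics/w3.png

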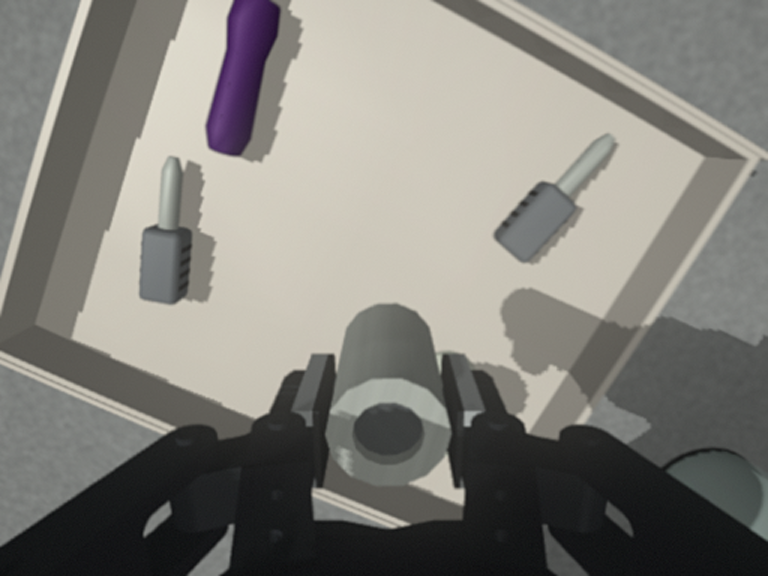

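The socket is held. Both pins are clearly visible: the left one has its tip at (173,158), neck (169,228) and end (163,302); the right one has its tip at (609,138), neck (566,195) and end (512,250).

```bash
python3 - <<'E'
from h import *
q=lambda L:[(x/1.5,y/1.5) for x,y in L]
for L in ([(173,158),(169,228),(164,300)],[(610,138),(566,193),(511,248)]):
    P=px2w('wrist',q(L),[17,20,17]); d=P[0]-P[2]; print(P, np.degrees(np.arctan2(d[1],d[0])).round(1),np.linalg.norm(d).round(1))
f=plan([555,-275,60],24); f=plan([555,-275,-7],24,frm=f,n=4)
E
```

```text
[[ 573.5 -161.5   17. ]
 [ 533.6 -173.    20. ]
 [ 486.9 -182.8   17. ]] 13.8 89.2
[[ 689.2 -391.9   17. ]
 [ 650.  -382.6   20. ]
 [ 606.6 -369.    17. ]] -15.5 85.7
2
[[0.0001, -0.0155, 0.0394], [0.004, -0.003, 0.001]]
[[0.0002, -0.0154, 0.0395], [0.004, -0.003, 0.001]]
4
[[0.0, -0.0, 0.0168], [0.0, 0.0, 0.0]]
[[0.0, -0.0, 0.0168], [0.0, 0.0, 0.0]]
[[0.0, -0.0, 0.0168], [0.0, 0.0, 0.0]]
[[0.0, -0.0, 0.0168], [0.0, 0.0, 0.0]]
```

Request:
play_rows(deltas=[[[0,-0.0155,0.038],[0.004,-0.003,0],0.8],[[0,-0.0155,0.038],[0.004,-0.003,0],0.8],[[0,0,0.0168],[0,0,0],0.8],[[0,0,0.0168],[0,0,0],0.8],[[0,0,0.012],[0,0,0],0.8],[[0,0,0],[0,0,0],0.8]])

```text
time: 9.68
tool_pos: [562.4, -276.7, 24.6]
tcp_rot: [179.3, -0.4, 24.4]
ft_force: [0.1, -1.3, -2.3]
finger_gap: 32.9
```

Request:
play_rows(deltas=[[[0,0,0.012],[0.006,-0.003,0],0.8],[[0,0,0.01],[0.006,-0.003,0],0.8],[[0,0,0.006],[0,0,0],0.8],[[0,0,0.003],[0,0,0],0.8],[[0,0,0.002],[0,0,0],0.8]])

```text
time: 10.3
tool_pos: [564.1, -278.4, -8.7]
tcp_rot: [179.9, -0.2, 24.3]
ft_force: [-0.7, -0.9, -1.9]
finger_gap: 33.2
```

Request:
play_rows(deltas=[[[0,0,0.001],[0,0,0],0.3],[[0,0,0],[0,0,0],0.3],[[0,0,0],[0,0,0],0.3],[[0,0,-0.02],[0,0,0],0.3],[[0,0,-0.04],[0,0,0],0.3],[[0,0,-0.05],[0,0,0],0.3],[[0,0,-0.05],[0,0,0],0.3]])

```text
time: 11.18
tool_pos: [561.5, -277.0, 155.4]
tcp_rot: [-179.9, -0.0, 24.3]
ft_force: [1.2, 0.8, -0.0]
finger_gap: 59.8
```

```bash
python3 - <<'E'
from h import *
st(); snap('scene','sc3'); im=cv2.imread('pics/raw_sc3.png')
plan([478,0,150],24)
E
```

```text
11.175 [ 561.5 -277.   155.4] [-179.9   -0.    24.3] [ 1.2  0.8 -0. ] 59.8
6
[[0.0059, -0.0484, 0.0021], [0.001, -0.001, 0.001]]
[[0.0059, -0.0484, 0.0022], [0.001, -0.001, 0.001]]
[[0.0058, -0.0484, 0.0022], [0.001, -0.001, 0.001]]
[[0.0058, -0.0484, 0.0023], [0.001, -0.001, 0.001]]
[[0.0057, -0.0484, 0.0024], [0.001, -0.001, 0.001]]
[[0.0057, -0.0484, 0.0024], [0.001, -0.001, 0.001]]
```

Request:
play_rows(deltas=[[[0.006,-0.0484,0.002],[0,0,0],0.3],[[0.006,-0.0484,0.002],[0,0,0],0.3],[[0.006,-0.0484,0.002],[0,0,0],0.3],[[0.006,-0.0484,0.002],[0,0,0],0.3],[[0.006,-0.0484,0],[0,0,0],0.3],[[0.006,-0.0484,0],[0,0,0],0.3],[[0,0,0],[0,0,0],0.3]])

```text
time: 12.1
tool_pos: [481.4, 5.8, 168.5]
tcp_rot: [178.7, -1.4, 24.2]
ft_force: [0.0, 0.1, -0.8]
finger_gap: 59.3
```

```bash
python3 - <<'E'
from h import *
st(); snap('wrist','w4')
a=cv2.imread('pics/w4.png'); b=cv2.imread('pics/raw_sc3.png')
b=cv2.resize(b[165:280,115:255],None,fx=1.8,fy=1.8)
a=cv2.resize(a,None,fx=.66,fy=.66); 
c=np.zeros((max(a.shape[0],b.shape[0]),a.shape[1]+b.shape[1],3),np.uint8); c[:a.shape[0],:a.shape[1]]=a; c[:b.shape[0],a.shape[1]:]=b
print(c.shape); cv2.imwrite('pics/m4.png',c)
E
```

```text
12.1 [481.4   5.8 168.5] [178.7  -1.4  24.2] [ 0.   0.1 -0.8] 59.3
(380, 759, 3)
```

View pics/m4.png

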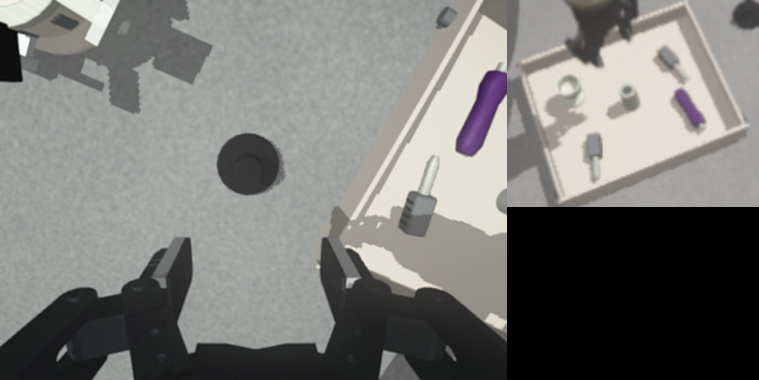

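The socket stands in the bin, and the cap is at about (248,164) px. The grey thing at (447,17) could be the mug's handle or another pin, so I'll check its position.

```bash
python3 - <<'E'
from h import *
im=cv2.imread('pics/raw_w4.png'); g=cv2.cvtColor(im,6)
m=(g<75).astype(np.uint8); m[235:]=0; m[:110]=0
n,l,s,c=cv2.connectedComponentsWithStats(m); i=1+np.argmax(s[1:,4]); cc=cv2.findContours((l==i).astype(np.uint8),0,2)[0][0]
print('blob',s[i],c[i],cv2.minEnclosingCircle(cc))
k=1/0.99
print('unknown',px2w('wrist',[(447*k,17*k)],10), im[17,451], px2w('wrist',[(447*k,17*k)],45))
print('cap disc', px2w('wrist',[c[i]],[10]), 'knob guess', px2w('wrist',[(248*k,167*k)],44))
cv2.imwrite('pics/m5.png',np.hstack([cv2.resize(im[125:210,205:300],None,fx=4,fy=4,interpolation=2),cv2.resize(im[0:85,415:510],None,fx=4,fy=4,interpolation=2)]))
E
```

```text
blob [ 220  135   62   61 2973] [250.48503195 165.42448705] ((250.51449584960938, 165.71739196777344), 30.939910888671875)
unknown [[ 696.7 -107.5   10. ]] [135 133 128] [[680.7 -92.7  45. ]]
cap disc [[484.5  11.1  10. ]] knob guess [[487.4  12.3  44. ]]
```

View pics/m5.png

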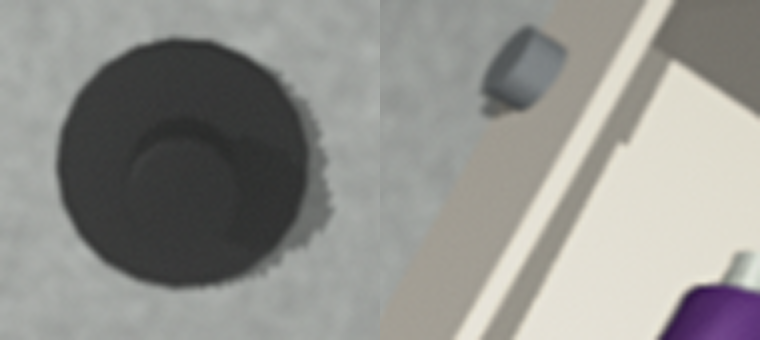

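```bash
python3 - <<'E'
from h import *
snap('top','t5'); out=[]
P=[690,-100,15]
for n,f in (('top','top1'),('scene','sc1'),('top','t5'),('scene','sc3')):
    u=w2px(n,[P])[0].astype(int); im=cv2.imread(f'pics/raw_{f}.png'); print(n,u)
    x,y=u; out.append(cv2.resize(im[max(0,y-35):y+35,max(0,x-45):x+45],(360,280),interpolation=2))
cv2.imwrite('pics/m6.png',np.vstack([np.hstack(out[:2]),np.hstack(out[2:])]))
f=plan([486,11.5,120],24)
E
```

```text
top [268 182]
scene [245 229]
top [268 182]
scene [245 229]
1
[[0.0054, -0.0072, 0.0485], [0.025, -0.025, 0.002]]
```

View pics/m6.png

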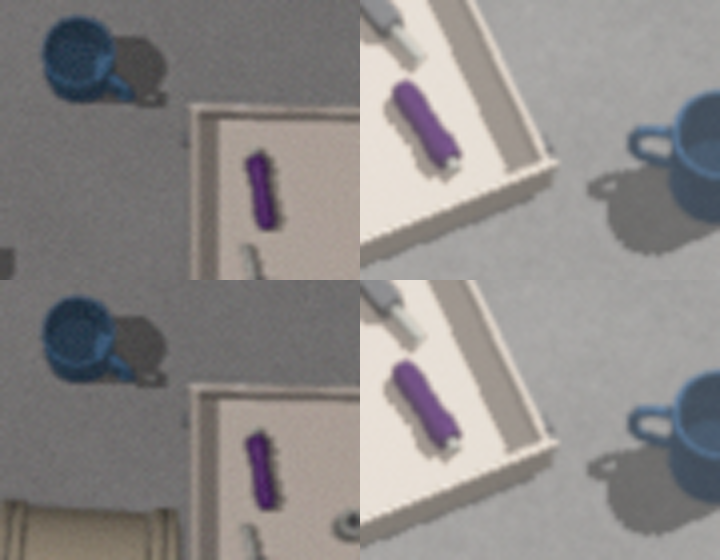

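The object at the bin's corner is a small peg on the bin's outer wall, there since the start, so there are only two pins. The knob's top centre is at raw (250.5,172.5).

```bash
python3 - <<'E'
from h import *
print(px2w('wrist',[(250.5,172.5)],44), px2w('wrist',[(250.5,165.5)],6))
s=r.sense(); f=(s['tool_pos'],s['tcp_rot'])
f=plan([484,10,60],24,frm=f); f=plan([484,10,-17],24,frm=f,n=5)
E
```

```text
[[484.5   9.8  44. ]] [[484.2   9.6   6. ]]
2
[[0.0007, -0.0041, 0.0542], [0.012, -0.013, 0.001]]
[[0.0014, -0.0034, 0.0543], [0.012, -0.013, 0.001]]
5
[[0.0, -0.0, 0.0154], [0.0, 0.0, 0.0]]
[[0.0, -0.0, 0.0154], [0.0, 0.0, 0.0]]
[[0.0, -0.0, 0.0154], [0.0, 0.0, 0.0]]
[[0.0, -0.0, 0.0154], [0.0, 0.0, 0.0]]
[[0.0, -0.0, 0.0154], [0.0, 0.0, 0.0]]
```

Request:
play_rows(deltas=[[[0.001,-0.004,0.05],[0.012,-0.013,0.001],0.3],[[0.001,-0.004,0.05],[0.012,-0.013,0.001],0.3],[[0,0,0.01],[0,0,0],0.3],[[0,0,0],[0,0,0],0.3]])

```text
time: 12.7
tool_pos: [488.2, 6.0, 61.2]
tcp_rot: [179.7, -0.3, 23.7]
ft_force: [1.3, 0.1, 0.9]
finger_gap: 59.6
```

```bash
python3 - <<'E'
from h import *
st(); f=plan([484.3,9.7,-17],24,n=5)
E
```

```text
12.7 [488.2   6.   61.2] [179.7  -0.3  23.7] [1.3 0.1 0.9] 59.6
5
[[-0.0005, -0.0011, 0.0156], [0.001, -0.001, -0.001]]
[[-0.0005, -0.0011, 0.0156], [0.001, -0.001, -0.001]]
[[-0.0005, -0.001, 0.0156], [0.001, -0.001, -0.001]]
[[-0.0004, -0.001, 0.0156], [0.001, -0.001, -0.001]]
[[-0.0004, -0.001, 0.0156], [0.001, -0.001, -0.001]]
```

Request:
play_rows(deltas=[[[-0.0005,-0.0011,0.0156],[0.001,-0.001,0],0.3],[[-0.0005,-0.0011,0.0156],[0.001,-0.001,0],0.3],[[-0.0005,-0.001,0.0156],[0.001,-0.001,0],0.3],[[-0.0005,-0.001,0.0156],[0.001,-0.001,0],0.3],[[-0.0005,-0.001,0.0125],[0.001,-0.001,0],0.3],[[0,0,0],[0,0,0],0.3]])

```text
time: 13.45
tool_pos: [486.8, 9.0, -15.1]
tcp_rot: [179.8, -0.3, 23.7]
ft_force: [0.2, -0.2, 0.5]
finger_gap: 59.7
```

```bash
python3 - <<'E'
from h import *
st(); f=plan([484.3,9.7,-17],24,n=1)
E
```

```text
13.45 [486.8   9.  -15.1] [179.8  -0.3  23.7] [ 0.2 -0.2  0.5] 59.7
1
[[-0.002, -0.0017, 0.0019], [0.003, -0.005, -0.005]]
```

Request:
play_rows(deltas=[[[-0.002,-0.0017,0.0015],[0.003,-0.005,-0.005],0.3],[[0,0,0],[0,0,0],0.85],[[0,0,0],[0,0,0],0.85],[[0,0,0],[0,0,0],0.85],[[0,0,0],[0,0,0],0.85],[[0,0,0],[0,0,0],0.85]], force=60)

```text
time: 14.2
tool_pos: [485.7, 9.7, -15.0]
tcp_rot: [179.9, -0.1, 24.0]
ft_force: [0.4, 0.2, -1.7]
finger_gap: 26.2
```

```bash
python3 - <<'E'
from h import *
st(); s=r.sense(); p=s['tool_pos']
f=plan([p[0],p[1],120],24); f=plan([567.8,246.5,120],24,frm=f,n=6)
E
```

```text
14.2 [485.7   9.7 -15. ] [ 1.799e+02 -1.000e-01  2.400e+01] [ 0.4  0.2 -1.7] 26.2
3
[[0.0001, 0.0001, -0.045], [0.0, -0.001, -0.0]]
[[0.0001, 0.0, -0.045], [0.0, -0.001, -0.0]]
[[0.0, 0.0, -0.045], [0.0, -0.001, -0.0]]
6
[[0.0286, -0.0305, -0.0], [0.0, 0.0, 0.0]]
[[0.0286, -0.0305, -0.0], [0.0, 0.0, 0.0]]
[[0.0286, -0.0305, -0.0], [0.0, 0.0, 0.0]]
[[0.0286, -0.0305, -0.0], [0.0, 0.0, 0.0]]
[[0.0286, -0.0305, -0.0], [0.0, 0.0, 0.0]]
[[0.0286, -0.0305, -0.0], [0.0, 0.0, 0.0]]
```

Request:
play_rows(deltas=[[[0,0,-0.03],[0,0,0],0.85],[[0,0,-0.045],[0,0,0],0.85],[[0,0,-0.045],[0,0,0],0.85],[[0,0,-0.015],[0,0,0],0.85],[[0,0,0],[0,0,0],0.85]])

```text
time: 14.82
tool_pos: [483.3, 9.8, 121.2]
tcp_rot: [-180.0, 0.1, 24.0]
ft_force: [-0.6, -0.7, -1.6]
finger_gap: 25.7
```

```bash
python3 - <<'E'
from h import *
st(); snap('wrist','w7')
a=cv2.imread('pics/raw_w7.png'); b=eyes.snapshot('scene')[:,:,::-1]
s=r.sense(); u=w2px('scene',[np.array(s['tool_pos'])])[0].astype(int); print(u)
b=cv2.resize(np.ascontiguousarray(b[u[1]-60:u[1]+40,u[0]-50:u[0]+50]),(384,384),interpolation=2)
cv2.imwrite('pics/m7.png',np.hstack([cv2.resize(a[150:350,150:360],None,fx=1.92,fy=1.92,interpolation=2),b]))
E
```

```text
14.825 [483.3   9.8 121.2] [-1.8e+02  1.0e-01  2.4e+01] [-0.6 -0.7 -1.6] 25.7
[247 154]
```

View pics/m7.png

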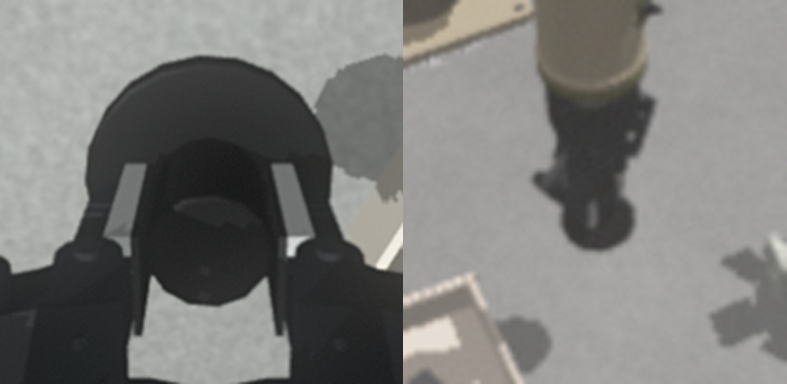

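The cap is held level with the knob between the pads. The knob-top centre is at about raw (257.8,282.5).

```bash
python3 - <<'E'
from h import *
s=r.sense(); p=np.array(s['tool_pos']); P=px2w('wrist',[(257.8,282.5)],p[2]+59)[0]
Rw=Ro.from_euler('xyz',s['tcp_rot'],degrees=True); print(P-p, Rw.inv().apply(P-p))
f=plan([567.8,246.5,120],24,n=6); f=plan([567.8,246.5,65],24,frm=f,n=4)
E
```

```text
[-2.24988651 -0.18178767 59.0448617 ] [ -2.40230074  -0.88400314 -59.03251832]
6
[[0.0291, -0.0302, -0.0002], [-0.0, 0.001, -0.0]]
[[0.0291, -0.0302, -0.0001], [-0.0, 0.001, -0.0]]
[[0.0291, -0.0302, -0.0001], [-0.0, 0.001, -0.0]]
[[0.0291, -0.0302, -0.0001], [-0.0, 0.001, -0.0]]
[[0.0291, -0.0302, -0.0001], [-0.0, 0.001, -0.0]]
[[0.0291, -0.0302, -0.0001], [-0.0, 0.001, -0.0]]
4
[[0.0, -0.0, 0.0138], [0.0, 0.0, 0.0]]
[[0.0, -0.0, 0.0138], [0.0, 0.0, 0.0]]
[[0.0, -0.0, 0.0138], [0.0, 0.0, 0.0]]
[[0.0, -0.0, 0.0138], [0.0, 0.0, 0.0]]
```

Request:
play_rows(deltas=[[[0.029,-0.03,0],[0,0,0],0.85],[[0.029,-0.03,0],[0,0,0],0.85],[[0.029,-0.03,0],[0,0,0],0.85],[[0.029,-0.03,0],[0,0,0],0.85],[[0.029,-0.03,0],[0,0,0],0.85],[[0.02,-0.025,0],[0,0,0],0.85],[[0,0,0],[0,0,0],0.85]])

```text
time: 15.8
tool_pos: [554.4, 241.0, 99.0]
tcp_rot: [-179.6, 1.7, 23.8]
ft_force: [-0.6, 0.1, -0.6]
finger_gap: 26.5
```

```bash
python3 - <<'E'
from h import *
st(); f=plan([568.8,245.7,120],24,n=1); f=plan([568.8,245.7,77],24,frm=f,n=3)
E
```

```text
15.8 [554.4 241.   99. ] [-179.6    1.7   23.8] [-0.6  0.1 -0.6] 26.5
1
[[0.0144, 0.0014, -0.0214], [-0.007, 0.03, -0.003]]
3
[[0.0, -0.0, 0.0143], [0.0, 0.0, 0.0]]
[[0.0, -0.0, 0.0143], [0.0, 0.0, 0.0]]
[[0.0, -0.0, 0.0143], [0.0, 0.0, 0.0]]
```

Request:
play_rows(deltas=[[[0.0144,0.0014,-0.0214],[-0.007,0.03,-0.003],0.85],[[0,0,0],[0,0,0],0.85]])

```text
time: 16.05
tool_pos: [568.6, 244.4, 118.9]
tcp_rot: [180.0, 0.1, 24.0]
ft_force: [0.3, 0.0, -1.1]
finger_gap: 26.1
```

```bash
python3 - <<'E'
from h import *
st(); f=plan([568.8,245.7,76],24,n=4)
E
```

```text
16.05 [568.6 244.4 118.9] [1.8e+02 1.0e-01 2.4e+01] [ 0.3  0.  -1.1] 26.1
4
[[0.0002, -0.0003, 0.0107], [0.0, 0.0, -0.0]]
[[0.0002, -0.0003, 0.0107], [0.0, 0.0, -0.0]]
[[0.0002, -0.0003, 0.0107], [0.0, 0.0, -0.0]]
[[0.0002, -0.0003, 0.0107], [0.0, 0.0, -0.0]]
```

Request:
play_rows(deltas=[[[0,-0.0003,0.0105],[0,0,0],0.85],[[0,-0.0003,0.0105],[0,0,0],0.85],[[0,-0.0003,0.0105],[0,0,0],0.85],[[0,-0.0003,0.009],[0,0,0],0.85],[[0,0,0],[0,0,0],0.85]])

```text
time: 16.68
tool_pos: [566.6, 243.0, 73.8]
tcp_rot: [180.0, 0.3, 23.8]
ft_force: [0.5, -0.5, -1.3]
finger_gap: 26.0
```

```bash
python3 - <<'E'
from h import *
st(); f=plan([568.8,245.7,68],24,n=2)
E
```

```text
16.675 [566.6 243.   73.8] [180.    0.3  23.8] [ 0.5 -0.5 -1.3] 26.0
2
[[0.0016, -0.0008, 0.0029], [0.0, 0.002, -0.001]]
[[0.0016, -0.0008, 0.0029], [0.0, 0.002, -0.001]]
```

Request:
play_rows(deltas=[[[0.003,-0.0015,-0.001],[0,0.004,-0.002],0.85],[[0,0,0.001],[0,0,0],0.85],[[0,0,0.003],[0,0,0],0.85],[[0,0,0.003],[0,0,0],0.85]])

```text
time: 17.18
tool_pos: [570.0, 246.3, 69.0]
tcp_rot: [180.0, -0.1, 24.0]
ft_force: [-0.1, -0.7, -1.0]
finger_gap: 26.2
```

Request:
play_rows(deltas=[[[-0.001,0,0.002],[0,0,0],0.85],[[0,0,0.002],[0,0,0],0.85],[[0,0,0.002],[0,0,0],0.85],[[0,0,0.001],[0,0,0],0.85]])

```text
time: 17.68
tool_pos: [568.8, 245.7, 61.2]
tcp_rot: [180.0, -0.1, 24.0]
ft_force: [-0.1, 0.4, -1.1]
finger_gap: 26.3
```

Request:
play_rows(deltas=[[[0,0,0.001],[0,0,0],0.85],[[0,0,0.001],[0,0,0],0.85],[[0,0,0],[0,0,0],0.6],[[0,0,0],[0,0,0],0.45],[[0,0,0],[0,0,0],0.45],[[0,0,-0.02],[0,0,0],0.45],[[0,0,-0.05],[0,0,0],0.45],[[0,0,-0.04],[0,0,0],0.45]])

```text
time: 18.68
tool_pos: [566.5, 245.0, 172.0]
tcp_rot: [180.0, 0.2, 24.0]
ft_force: [0.7, -0.3, -0.4]
finger_gap: 46.7
```

```bash
python3 - <<'E'
from h import *
st(); f=plan([600,262,200],24); f=plan([545,240,230],24)
E
```

```text
18.675 [566.5 245.  172. ] [180.    0.2  24. ] [ 0.7 -0.3 -0.4] 46.7
1
[[0.0374, -0.0019, -0.0281], [0.0, 0.004, -0.0]]
2
[[-0.011, -0.0021, -0.0289], [0.0, 0.002, -0.0]]
[[-0.0109, -0.0021, -0.029], [0.0, 0.002, -0.0]]
```

```bash
python3 - <<'E'
from h import *
snap('wrist','w8'); im=cv2.imread('pics/raw_w8.png'); g=cv2.cvtColor(im,6)
u=w2px('wrist',[[567.3,245.5,86]])[0]; print(u)
m=np.zeros_like(g); cv2.circle(m,tuple(u.astype(int)),60,1,-1)
d=((g<70)&(m>0)).astype(np.uint8); n,l,s,c=cv2.connectedComponentsWithStats(d); print(s[1:][s[1:,4]>50],c[1:][s[1:,4]>50])
print(w2px('wrist',[[567.3+a*np.cos(t),245.5+a*np.sin(t),z] for a,z in((33,86),(38,89)) for t in (0,np.pi/2,np.pi,-np.pi/2)]))
rows=g[int(u[1])-65:int(u[1])+66:5,int(u[0])-70:int(u[0])+71:4]//10
for q in rows: print(' '.join('%2d'%v for v in q))
E
```

```text
[258.7 185.1]
[[ 220  145   78   74 4419]] [[259.24213623 181.97940711]]
[[275.  149.6]
 [222.7 169.6]
 [243.4 218.5]
 [293.9 200.2]
 [277.8 144.6]
 [216.7 168. ]
 [241.  224.7]
 [299.5 203.5]]
24 24 24 22 17 16 17 17 17 17 17 23 14 17 20 22 22 22 22 22 21 16 14 16 17 16 13 13 12 11 11 11 11 16 17 17
24 24 15 18 17 17 16 17 17 18 21 22 22 22 21 22 21 22 22 23 22 22 22 22 20 13 13 13 13 11 11 11 11 16 17 17
19 17 18 18 18 17 17 17 22 21 22 22 21 21 21 21 21 21 21 22 22 22 21 21 22 22 22 13 13 13 11 11 11 18 17 17
18 17 17 17 19 22 22 22 21 21 21 21 21 21 21 21 21 21 21 21 21 22 22 22 21 21 21 22 18 13 13 11 11 15 14 17
17 17 18 17 22 22 22 21 21 21 21 21 21 19 17 16 16 17 20 22 19 21 21 22 22 22 21 21 21 21 13 12 12 11 11 13
17 17 17 20 22 22 22 21 21 21 21 17 16 17 14 11  8  6  6  7  9 19 23 22 21 22 22 22 21 21 21 13 11 11 11 15
17 17 17 23 22 21 21 21 21 18 16 16 13  6  6  6  6  6  6  6  6  6  6 10 23 21 21 22 22 22 21 20 12 12 13 12
17 17 21 22 21 22 21 21 16 16 16  7  6  6  6  6  6  6  6  6  6  6  6  6  6 13 21 22 21 22 22 22 16 16 17 15
17 16 22 22 22 21 21 15 16 16  7  6  6  6 
[... 1309 characters left out ...]
3 15 17 20 19 16 19 21 21 21 21 23 18 14 14 14 14 14
22 22 21 20 17 20 22 22 22 22 22 20 16 13 12 14 19 19 19 17 15 15 18 22 21 21 21 21 21 20 17 14 14 15 14 14
20 18 17 17 17 15 18 21 22 22 22 22 22 21 21 20 19 20 19 20 21 21 22 21 21 22 21 21 16 12 12 13 14 14 14 14
12 17 17 17 16 12 12 13 18 22 22 22 22 22 22 21 21 21 22 22 21 21 21 21 22 21 19 12 11 12 11 12 11 15 14 14
17 12 12 12  6 19 16 13 12 17 19 20 22 22 22 22 21 21 21 22 22 22 21 20 17 17 14 11 11 11 11  6 10 12 12 12
13 12 12  6  6 23 24 23 21 18 15 13 14 15 17 10  7  7 10 19 19 18 17 13 12 17 13 12 11 11 11  6  5 12 11 12
12 12 12  6  6 17 23 24 24 24 23 22 18 14 12  6  6  6  6 17 17 16 17 17 17 17 12 11 12 11 11  6  5  9 12 11
```

```bash
python3 - <<'E'
from h import *
im=cv2.imread('pics/raw_w8.png'); g=cv2.cvtColor(im,6)
# ring outer/bore: bright metal; fit ellipse on bore contour = hole of not(metal)
m=((g>190)).astype(np.uint8); u=(258,183)
pts=[]; 
for t in np.radians(np.arange(0,360,4)):
    v=[g[int(u[1]+k*np.sin(t)),int(u[0]+k*np.cos(t))] for k in range(30,60)]
    w=[i for i in range(len(v)-4) if min(v[i:i+5])>195]
    if w: pts.append((u[0]+(30+w[0])*np.cos(t),u[1]+(30+w[0])*np.sin(t)))
pts=np.array(pts,np.float32); P=px2w('wrist',pts,89)[:,:2]
from scipy.optimize import least_squares
s=least_squares(lambda x:np.hypot(*(P-x[:2]).T)-x[2],[567,245,38],loss='soft_l1'); print('bore',s.x, len(P))
d=((g<75)).astype(np.uint8); cv2.rectangle(d,(0,225),(512,384),0,-1); n,l,st_,c=cv2.connectedComponentsWithStats(d); i=l[183,258]
cc=cv2.findContours((l==i).astype(np.uint8),0,1)[0][0].reshape(-1,2).astype(np.float32); P=px2w('wrist',cc,86)[:,:2]
s=least_squares(lambda x:np.hypot(*(P-x[:2]).T)-x[2],[567,245,33],loss='soft_l1'); print('disc',s.x, np.abs(s.fun).max())
# fin: dark region outside
st()
fin=[np.array([567.3+a*np.cos(np.radians(-157)),245.4+a*np.sin(np.radians(-157)),110]) for a in (52,74,92)]
print(w2px('wrist',fin))
E
```

```text
bore [565.77770063 247.75996695  40.36281864] 90
disc [569.17578224 246.22911657  32.20890359] 0.7726269705228077
18.725 [569.2 245.9 178.7] [179.9  -0.2  24. ] [ 1.  -0.   5.5] 46.9
[[257.8 253.8]
 [257.4 277.4]
 [257.1 295.9]]
```

The cap lies flat in the ring, about 3 mm off centre at most. Next I'll turn the wrist half a turn for the fin pinch, with yaw going 203° to 121°.

Request:
play_rows(deltas=[[[-0.037,0,0],[0,0,0],0.5],[[-0.037,0,0],[0,0,0],0.5],[[0,0,0],[0,0,-0.18],0.5],[[0,0,0],[0,0,-0.18],0.5],[[0,0,0],[0,0,-0.18],0.5],[[0,0,0],[0,0,-0.18],0.5],[[0,0,0],[0,0,-0.18],0.5],[[0,0,0],[0,0,-0.18],0.5]])

```text
time: 19.73
tool_pos: [503.6, 216.3, 192.9]
tcp_rot: [178.8, -0.4, 87.8]
ft_force: [0.2, -0.4, 0.5]
finger_gap: 42.8
```

Request:
play_rows(deltas=[[[0,0,0],[0,0,-0.18],0.5],[[0,0,0],[0,0,-0.18],0.5],[[0,0,0],[0,0,-0.18],0.5],[[0,0,0],[0,0,-0.18],0.5],[[0,0,0],[0,0,-0.18],0.5],[[0,0,0],[0,0,-0.18],0.5],[[0,0,0],[0,0,-0.18],0.5],[[0,0,0],[0,0,-0.18],0.5]])

```text
time: 20.72
tool_pos: [506.3, 217.2, 205.2]
tcp_rot: [179.2, 1.8, 173.1]
ft_force: [-0.2, -0.7, 0.0]
finger_gap: 42.8
```

```bash
python3 - <<'E'
from h import *
st(); f=plan([499,216.5,120],203); f=plan([499,216.5,58],203,frm=f,n=4)
E
```

```text
20.725 [506.3 217.2 205.2] [179.2   1.8 173.1] [-0.2 -0.7  0. ] 42.8
3
[[0.0033, -0.0009, 0.0283], [0.002, 0.012, -0.174]]
[[0.0031, -0.0003, 0.0283], [0.002, 0.012, -0.174]]
[[0.0028, 0.0002, 0.0284], [0.002, 0.012, -0.174]]
4
[[0.0, -0.0, 0.0155], [0.0, 0.0, 0.0]]
[[0.0, -0.0, 0.0155], [0.0, 0.0, 0.0]]
[[0.0, -0.0, 0.0155], [0.0, 0.0, 0.0]]
[[0.0, -0.0, 0.0155], [0.0, 0.0, 0.0]]
```

Request:
play_rows(deltas=[[[0.0033,-0.0009,0.028],[0.002,0.012,-0.174],0.5],[[0.0031,0,0.028],[0.002,0.012,-0.174],0.5],[[0.0028,0,0.028],[0.002,0.012,-0.174],0.5],[[0,0,0],[0,0,0],0.5]])

```text
time: 21.22
tool_pos: [501.6, 217.5, 125.9]
tcp_rot: [-179.9, 0.4, -156.0]
ft_force: [0.5, 0.5, 0.3]
finger_gap: 42.9
```

```bash
python3 - <<'E'
from h import *
st(); f=plan([499,216.5,58],203,n=5)
E
```

```text
21.225 [501.6 217.5 125.9] [-179.9    0.4 -156. ] [0.5 0.5 0.3] 42.9
5
[[0.0006, 0.0001, 0.0136], [-0.0, 0.001, 0.004]]
[[0.0006, 0.0, 0.0136], [-0.0, 0.001, 0.004]]
[[0.0006, 0.0, 0.0136], [-0.0, 0.001, 0.004]]
[[0.0006, 0.0, 0.0136], [-0.0, 0.001, 0.004]]
[[0.0006, 0.0, 0.0136], [-0.0, 0.001, 0.004]]
```

Request:
play_rows(deltas=[[[0.0006,0,0.0136],[0,0,0.004],0.5],[[0.0006,0,0.0136],[0,0,0.004],0.5],[[0.0006,0,0.0136],[0,0,0.004],0.5],[[0.0006,0,0.0136],[0,0,0.004],0.5],[[0,0,0.0095],[0,0,0.002],0.5],[[0,0,0],[0,0,0],0.5]])

```text
time: 21.98
tool_pos: [502.1, 217.3, 61.7]
tcp_rot: [-179.9, 0.7, -157.6]
ft_force: [-0.5, -0.2, 0.2]
finger_gap: 42.6
```

Request:
play_rows(deltas=[[[0,0,0],[0,0,0],0.95],[[0,0,0],[0,0,0],0.95],[[0,0,0],[0,0,0],0.95],[[0,0,0],[0,0,0],0.95]], force=50)

```text
time: 22.48
tool_pos: [501.7, 218.5, 62.3]
tcp_rot: [180.0, 0.7, -157.5]
ft_force: [-1.2, 1.3, -2.4]
finger_gap: 10.6
```

```bash
cat >> h.py <<'E'
C=np.array([567.2,245.3])
def arc(a1,z,step=9,off=0.0,rad=74):
    "rows from current pose along arc to angle a1 (deg), tool yaw = angle"
    s=r.sense(); p=np.array(s['tool_pos']); v=p[:2]-C; a0=np.degrees(np.arctan2(v[1],v[0]))%360
    print('a0',a0,'rad',np.hypot(*v)); n=int(np.ceil(abs(a1-a0)/step)); e=s['tcp_rot']; f=(p,e)
    for i in range(1,n+1):
        a=a0+(a1-a0)*i/n; t=np.radians(a); rr=np.hypot(*v)+(rad-np.hypot(*v))*i/n
        f=plan([C[0]+rr*np.cos(t),C[1]+rr*np.sin(t),z],a,n=1,frm=f)
E
python3 - <<'E'
from h import *
st(); arc(160,60)
E
```

```text
22.475 [501.7 218.5  62.3] [ 180.     0.7 -157.5] [-1.2  1.3 -2.4] 10.6
a0 202.2283760070476 rad 70.77865997974311
1
[[-0.0001, 0.0105, 0.0023], [0.001, 0.013, 0.151]]
1
[[-0.0001, 0.0106, 0.0], [0.0, -0.0, 0.147]]
1
[[-0.0001, 0.0107, 0.0], [-0.0, -0.0, 0.147]]
1
[[-0.0002, 0.0108, 0.0], [0.0, -0.0, 0.147]]
1
[[-0.0002, 0.0109, 0.0], [0.0, -0.0, 0.147]]
```

Request:
play_rows(deltas=[[[0,0.0105,0.002],[0,0.008,0.151],0.95],[[0,0.0106,0],[0,0,0.147],0.95],[[0,0.0107,0],[0,0,0.147],0.95],[[0,0.0108,0],[0,0,0.147],0.95],[[0,0.0108,0],[0,0,0.147],0.95]])

```text
time: 23.1
tool_pos: [499.6, 271.6, 62.3]
tcp_rot: [179.7, 0.5, 158.9]
ft_force: [5.3, -0.2, -5.8]
finger_gap: 10.7
```

```bash
python3 - <<'E'
from h import *
st(); arc(123,60,rad=71)
E
```

```text
23.1 [499.6 271.6  62.3] [179.7   0.5 158.9] [ 5.3 -0.2 -5.8] 10.7
a0 158.74350243856895 rad 72.51248678916481
1
[[-0.0013, 0.0112, 0.0024], [0.006, 0.008, 0.158]]
1
[[-0.0012, 0.0111, 0.0], [-0.0, -0.0, 0.156]]
1
[[-0.0012, 0.0111, 0.0], [0.0, -0.0, 0.156]]
1
[[-0.0012, 0.011, 0.0], [-0.0, -0.0, 0.156]]
```

Tracking well (yaw 158.9, angle 158.7), so I'll carry on toward the stop.

Request:
play_rows(deltas=[[[-0.001,0.0112,0.001],[0.004,0.006,0.158],0.95],[[-0.001,0.0111,0],[0,0,0.156],0.95],[[-0.001,0.0111,0],[0,0,0.156],0.95],[[-0.001,0.011,0],[0,0,0.156],0.95]])

```text
time: 23.6
tool_pos: [527.7, 307.4, 62.4]
tcp_rot: [179.9, -0.0, 121.9]
ft_force: [-0.2, 0.8, -2.6]
finger_gap: 10.4
```

```bash
python3 - <<'E'
from h import *
st(); print(r.sense()['wrist_torque']); arc(113,60,rad=72,step=2.5)
E
```

```text
23.6 [527.7 307.4  62.4] [179.9  -0.  121.9] [-0.2  0.8 -2.6] 10.4
[-0.03233681 -0.06727412  0.34202723]
a0 122.46599554028646 rad 73.60020051654342
1
[[-0.0004, 0.003, 0.0024], [0.002, -0.001, 0.031]]
1
[[-0.0005, 0.003, 0.0], [0.0, -0.0, 0.041]]
1
[[-0.0005, 0.003, 0.0], [0.0, -0.0, 0.041]]
1
[[-0.0005, 0.003, 0.0], [0.0, -0.0, 0.041]]
```

Request:
play_rows(deltas=[[[0,0.003,0],[0,0,0.035],0.95],[[0,0.003,0],[0,0,0.041],0.95]])

```text
time: 23.85
tool_pos: [530.0, 308.8, 62.2]
tcp_rot: [-179.6, 0.0, 117.3]
ft_force: [-23.0, -11.3, 17.5]
finger_gap: 10.2
```

Request:
play_rows(deltas=[[[0,0.003,0],[0,0,0.03],0.95],[[0,0.003,0],[0,0,0.02],0.95]])

```text
time: 24.1
tool_pos: [529.5, 308.5, 62.3]
tcp_rot: [-178.8, 0.2, 114.6]
ft_force: [-17.3, -6.8, 11.9]
finger_gap: 10.5
```

The ring is against its stop: the fin is at about 120.7°, with a tangential reaction of about 25 N. That puts the base yaw at about 0.6°. I'll release and head for pin 1.

Request:
play_rows(deltas=[[[0,0,0],[0,0,0],0.6],[[0,0,0],[0,0,0],0.5],[[0,0,0],[0,0,0],0.5],[[0,0,-0.03],[0,0,0],0.5],[[0,0,-0.05],[0,0,0],0.5],[[0,0,-0.05],[0,0,0],0.5],[[0,0,0],[0,0,0],0.5]])

```text
time: 24.98
tool_pos: [533.6, 309.2, 196.8]
tcp_rot: [-179.0, 0.2, 114.5]
ft_force: [-0.0, 0.3, -0.2]
finger_gap: 42.7
```

```bash
python3 - <<'E'
from h import *
st(); f=plan([505,-178,150],13.5,n=11)
E
```

```text
24.975 [533.6 309.2 196.8] [-179.     0.2  114.5] [-0.   0.3 -0.2] 42.7
11
[[-0.0392, -0.0206, 0.0048], [-0.001, 0.002, 0.16]]
[[-0.042, -0.0141, 0.0047], [-0.001, 0.002, 0.16]]
[[-0.0437, -0.0072, 0.0046], [-0.001, 0.002, 0.16]]
[[-0.0443, -0.0002, 0.0045], [-0.001, 0.002, 0.16]]
[[-0.0438, 0.0069, 0.0045], [-0.001, 0.002, 0.16]]
[[-0.0421, 0.0138, 0.0044], [-0.001, 0.002, 0.16]]
[[-0.0394, 0.0203, 0.0044], [-0.001, 0.002, 0.16]]
[[-0.0357, 0.0264, 0.0043], [-0.001, 0.002, 0.16]]
[[-0.031, 0.0317, 0.0043], [-0.001, 0.002, 0.16]]
[[-0.0256, 0.0363, 0.0043], [-0.001, 0.002, 0.16]]
[[-0.0195, 0.0399, 0.0043], [-0.001, 0.002, 0.16]]
```

Request:
play_rows(deltas=[[[-0.039,-0.0206,0],[0,0.002,0.16],0.5],[[-0.042,-0.014,0],[0,0.002,0.16],0.5],[[-0.0437,-0.007,0],[0,0.002,0.16],0.5],[[-0.0443,0,0],[0,0.002,0.16],0.5],[[-0.0438,0.007,0],[0,0.002,0.16],0.5],[[-0.042,0.0138,0],[0,0.002,0.16],0.5]])

```text
time: 25.72
tool_pos: [515.9, 39.3, 195.3]
tcp_rot: [-179.3, 0.3, 58.0]
ft_force: [0.2, -0.4, -0.2]
finger_gap: 42.8
```

```bash
python3 - <<'E'
from h import *
st(); f=plan([505,-178,160],13.5)
E
```

```text
25.725 [515.9  39.3 195.3] [-179.3    0.3   58. ] [ 0.2 -0.4 -0.2] 42.8
5
[[-0.038, 0.0213, 0.007], [-0.002, 0.002, 0.155]]
[[-0.0342, 0.0269, 0.007], [-0.002, 0.002, 0.155]]
[[-0.0297, 0.0318, 0.007], [-0.002, 0.002, 0.155]]
[[-0.0244, 0.036, 0.007], [-0.002, 0.002, 0.155]]
[[-0.0186, 0.0394, 0.007], [-0.002, 0.002, 0.155]]
```

Request:
play_rows(deltas=[[[-0.038,0.0213,0.007],[0,0.002,0.155],0.5],[[-0.0342,0.0269,0.007],[0,0.002,0.155],0.5],[[-0.0297,0.0318,0.007],[0,0.002,0.155],0.5],[[-0.0244,0.036,0.007],[0,0.002,0.155],0.5],[[-0.0186,0.0394,0.007],[0,0.002,0.155],0.5],[[0,0,0],[0,0,0],0.5],[[0,0,0],[0,0,0],0.5]])

```text
time: 26.6
tool_pos: [499.8, -187.7, 154.1]
tcp_rot: [-179.5, 0.2, 11.8]
ft_force: [0.2, 0.1, -0.3]
finger_gap: 43.0
```

```bash
python3 - <<'E'
from h import *
eyes.snapshot('wrist'); s0=r.sense()
snap('wrist','w9'); st()
im=cv2.imread('pics/raw_w9.png'); g=cv2.cvtColor(im,6); hsv=cv2.cvtColor(im,40)
# grey handle: darker than bin floor, low sat
for n,c in (('p1',(510.3,-177.6)),('p2',(627.7,-375.4))):
    u=w2px('wrist',[[c[0],c[1],17]])[0]; print(n,u)
u=w2px('wrist',[[510.3,-177.6,29]])[0].astype(int)
sub=g[u[1]-60:u[1]+60:4,u[0]-50:u[0]+50:4]//10
for q in sub: print(' '.join('%2d'%v for v in q))
E
```

```text
26.7 [ 500.  -187.2  154.3] [-179.5    0.2   11.8] [-0.1 -0.3  0.6] 42.7
p1 [252.7 158. ]
p2 [488.5  79.5]
13 13 13 13 21 21 21 21 21 21 16 18 17 11 13 13 20 20 20 20 20 20 20 20 20
13 13 13 15 21 21 21 21 21 21 17 18 17 11 13 13 21 20 20 20 20 20 20 20 20
13 13 13 20 21 21 21 21 21 21 18 18 17 11 13 13 21 20 20 20 20 20 20 20 20
13 13 13 20 21 21 21 21 21 21 19 18 17 11 13 13 20 20 20 20 20 20 20 20 20
13 13 13 21 21 21 21 21 21 21 20 18 17 11 13 13 21 20 20 20 20 20 20 20 20
13 13 13 21 21 21 21 21 21 21 20 18 17 11 13 13 20 20 20 20 20 20 20 20 20
13 13 13 21 21 21 21 21 21 21 20 18 17 12 13 13 20 20 20 20 20 20 20 20 20
13 13 15 21 21 21 21 21 21 21 20 18 17 12 13 13 21 20 20 20 20 20 20 20 20
13 13 20 20 21 21 21 21 21 21 20 18 17 12 13 13 19 20 20 20 20 20 20 20 20
13 13 20 21 20 21 21 20 21 15  9  9 10  9  9 11 13 14 15 20 20 20 20 20 20
13 13 21 20 20 20 20 20 21 11 13 13 13 13 12 10 13 13 13 20 20 20 20 20 20
13 13 21 20 20 20 20 20 21 12 14 13 13 13 12  9 13 13 13 20 20 20 20 20 20
13 21 20 21 20 20 20 20 20 11 13 13 13 12 12  9 13 13 14 20 20 20 20 20 20
13 21 20 20 20 20 
[... 556 characters left out ...]
9 17 20 20 20 20 20 20 20
20 20 20 20 20 20 20 20 20 20 18 18 18 19 20 20 20 20 20 20 20 20 20 20 20
20 20 20 20 20 20 20 20 20 20 20 20 20 20 20 20 20 20 20 20 20 20 20 20 20
20 20 20 20 20 20 20 20 20 20 20 20 20 20 20 20 20 20 20 20 20 20 20 20 20
20 20 20 20 20 20 20 20 20 20 20 20 20 20 20 20 20 20 20 20 20 20 20 20 20
20 20 20 20 20 20 20 20 20 20 20 20 20 20 20 20 20 20 20 20 20 20 20 20 20
20 20 20 20 20 20 20 20 20 20 20 20 20 20 20 20 20 20 20 20 20 20 20 20 20
20 20 20 20 20 20 20 20 20 20 20 20 20 20 20 20 20 20 20 20 20 20 20 20 20
20 20 20 20 20 20 20 20 20 20 20 20 20 20 20 20 20 20 20 20 20 20 20 20 20
20 20 20 20 20 20 20 20 20 20 20 20 20 20 20 20 20 20 20 20 20 20 20 20 20
```

```bash
cat >> h.py <<'E'
def pinpose(f,c,ztop=29):
    "handle centre and direction from grey-blue mask of the handle's top face near c"
    im=cv2.imread(f'pics/raw_{f}.png').astype(int); g=im.mean(2)
    u=w2px('wrist',[[c[0],c[1],ztop]])[0].astype(int)
    m=((im[:,:,0]-im[:,:,2]>4)&(g>112)&(g<160)).astype(np.uint8); w=np.zeros_like(m); w[u[1]-55:u[1]+55,u[0]-55:u[0]+55]=1; m*=w
    m=cv2.morphologyEx(m,cv2.MORPH_OPEN,np.ones((5,5),np.uint8))
    n,l,s,ce=cv2.connectedComponentsWithStats(m); i=1+np.argmax(s[1:,4]); ys,xs=np.nonzero(l==i)
    P=px2w('wrist',np.c_[xs,ys],ztop)[:,:2].astype(np.float32); r_=cv2.minAreaRect(P); b=cv2.boxPoints(r_)
    e=[b[1]-b[0],b[2]-b[1]]; L=max(e,key=np.linalg.norm)
    print('u',u,'centre',np.round(r_[0],1),'size',np.round(r_[1],1),'ang',np.degrees(np.arctan2(L[1],L[0])).round(1),'n',s[i,4])
E
python3 - <<'E'
from h import *
pinpose('w9',(510.3,-177.6)); im=cv2.imread('pics/raw_w9.png'); print(im[158,240:275:3])
E
```

```text
Traceback (most recent call last):
  File "h.py", line 56, in pinpose
    n,l,s,ce=cv2.connectedComponentsWithStats(m); i=1+np.argmax(s[1:,4]); ys,xs=np.nonzero(l==i)
                                                      ~~~~~~~~~^^^^^^^^^
ValueError: attempt to get argmax of an empty sequence
```

```bash
python3 - <<'E'
import cv2; im=cv2.imread('pics/raw_w9.png'); print(im[158,230:285:3].tolist())
E
```

```text
[[194, 207, 212], [194, 207, 212], [188, 200, 206], [123, 123, 119], [138, 138, 135], [134, 135, 132], [134, 134, 130], [131, 131, 128], [130, 130, 126], [129, 130, 126], [114, 115, 112], [104, 111, 112], [130, 139, 142], [130, 139, 142], [130, 138, 142], [142, 151, 156], [191, 204, 209], [192, 205, 211], [193, 206, 211]]
```

```bash
sed -i 's/im\[:,:,0\]-im\[:,:,2\]>4)&(g>112)/im[:,:,0]-im[:,:,2]>0)\&(g>108)/' h.py; python3 - <<'E'
from h import *
pinpose('w9',(510.3,-177.6))
s=r.sense(); print(s['tool_pos'])
E
```

```text
u [252 160] centre [ 510.1 -174.5] size [42.4 20.4] ang 11.9 n 985
[ 499.9957139 -187.1784219  154.3426899]
```

```bash
python3 - <<'E'
from h import *
f=plan([510.2,-175.5,50],12.5,n=3); f=plan([510.2,-175.5,-26],12.5,n=5,frm=f)
E
```

```text
3
[[0.0043, -0.0028, 0.0348], [-0.003, 0.001, -0.004]]
[[0.0042, -0.0029, 0.0348], [-0.003, 0.001, -0.004]]
[[0.0042, -0.003, 0.0348], [-0.003, 0.001, -0.004]]
5
[[0.0, -0.0, 0.0152], [0.0, 0.0, 0.0]]
[[0.0, -0.0, 0.0152], [0.0, 0.0, 0.0]]
[[0.0, -0.0, 0.0152], [0.0, 0.0, 0.0]]
[[0.0, -0.0, 0.0152], [0.0, 0.0, 0.0]]
[[0.0, -0.0, 0.0152], [0.0, 0.0, 0.0]]
```

Request:
play_rows(deltas=[[[0.0043,-0.0028,0.034],[-0.003,0,-0.004],0.5],[[0.0042,-0.0029,0.034],[-0.003,0,-0.004],0.5],[[0.0042,-0.003,0.03],[-0.003,0,-0.004],0.5],[[0,0,0],[0,0,0],0.5]])

```text
time: 27.2
tool_pos: [513.1, -171.3, 56.2]
tcp_rot: [179.8, -0.0, 13.1]
ft_force: [-0.2, 0.2, -0.8]
finger_gap: 42.5
```

```bash
python3 - <<'E'
from h import *
st(); f=plan([510.2,-175.5,-20],12.5,n=5)
E
```

```text
27.2 [ 513.1 -171.3   56.2] [179.8  -0.   13.1] [-0.2  0.2 -0.8] 42.5
5
[[-0.0008, 0.0006, 0.0152], [0.001, -0.0, 0.002]]
[[-0.0008, 0.0007, 0.0152], [0.001, -0.0, 0.002]]
[[-0.0008, 0.0007, 0.0152], [0.001, -0.0, 0.002]]
[[-0.0008, 0.0007, 0.0152], [0.001, -0.0, 0.002]]
[[-0.0008, 0.0007, 0.0152], [0.001, -0.0, 0.002]]
```

Request:
play_rows(deltas=[[[-0.0008,0.0007,0.0152],[0.001,0,0.002],0.5],[[-0.0008,0.0007,0.0152],[0.001,0,0.002],0.5],[[-0.0008,0.0007,0.0152],[0,0,0.002],0.5],[[-0.0008,0.0007,0.0152],[0,0,0.002],0.5],[[-0.0008,0.0007,0.012],[0,0,0.002],0.5],[[0,0,0],[0,0,0],0.5]])

```text
time: 27.95
tool_pos: [512.1, -176.7, -18.1]
tcp_rot: [179.8, -0.2, 12.6]
ft_force: [0.3, 0.2, -0.2]
finger_gap: 42.6
```

```bash
python3 - <<'E'
from h import *
st(); f=plan([510.2,-175.5,-25],12.5,n=1)
E
```

```text
27.95 [ 512.1 -176.7  -18.1] [179.8  -0.2  12.6] [ 0.3  0.2 -0.2] 42.6
1
[[-0.0016, -0.0016, 0.0069], [0.004, -0.004, 0.001]]
```

Request:
play_rows(deltas=[[[-0.0016,-0.001,0.007],[0.003,-0.004,0],0.5],[[0,0,0.001],[0,0,0],0.5],[[0,0,0],[0,0,0],0.85],[[0,0,0],[0,0,0],0.85],[[0,0,0],[0,0,0],0.85],[[0,0,0],[0,0,0],0.85]], force=80)

```text
time: 28.7
tool_pos: [511.7, -176.6, -25.0]
tcp_rot: [179.9, -0.1, 12.6]
ft_force: [-0.3, 0.3, -0.4]
finger_gap: 22.2
```

```bash
python3 - <<'E'
from h import *
st()
E
```

```text
28.7 [ 511.7 -176.6  -25. ] [ 1.799e+02 -1.000e-01  1.260e+01] [-0.3  0.3 -0.4] 22.2
```

```bash
python3 - <<'E'
from h import *
s=r.sense(); p=s['tool_pos']; f=plan([p[0],p[1],110],12.5,n=3); f=plan([396,244,110],0.6,frm=f,n=8)
E
```

```text
3
[[0.0001, 0.0001, -0.045], [0.001, -0.001, 0.0]]
[[0.0001, 0.0001, -0.045], [0.001, -0.001, 0.0]]
[[0.0, 0.0, -0.045], [0.001, -0.001, 0.0]]
8
[[-0.0027, -0.0545, -0.0], [-0.0, -0.0, 0.026]]
[[-0.0042, -0.0544, -0.0], [-0.0, -0.0, 0.026]]
[[-0.0056, -0.0542, -0.0], [-0.0, -0.0, 0.026]]
[[-0.007, -0.0541, -0.0], [-0.0, -0.0, 0.026]]
[[-0.0084, -0.0539, -0.0], [-0.0, -0.0, 0.026]]
[[-0.0098, -0.0537, -0.0], [-0.0, -0.0, 0.026]]
[[-0.0112, -0.0534, -0.0], [-0.0, -0.0, 0.026]]
[[-0.0125, -0.0531, -0.0], [-0.0, -0.0, 0.026]]
```

Request:
play_rows(deltas=[[[0,0,-0.03],[0,0,0],0.85],[[0,0,-0.045],[0,0,0],0.85],[[0,0,-0.06],[0,0,0],0.85],[[0,0,-0.02],[0,0,0],0.85]])

```text
time: 29.2
tool_pos: [508.6, -175.1, 131.0]
tcp_rot: [-179.9, 0.2, 12.6]
ft_force: [0.4, -0.1, -1.6]
finger_gap: 22.4
```

Request:
play_rows(deltas=[[[-0.003,-0.045,0],[0,0,0.026],0.85],[[-0.004,-0.05,0],[0,0,0.026],0.85],[[-0.006,-0.054,0],[0,0,0.026],0.85],[[-0.007,-0.054,0],[0,0,0.026],0.85],[[-0.008,-0.054,0],[0,0,0.026],0.85],[[-0.01,-0.054,0],[0,0,0.026],0.85],[[-0.011,-0.053,0],[0,0,0.026],0.85],[[0,0,0],[0,0,0],0.85]])

```text
time: 30.2
tool_pos: [409.8, 188.5, 134.7]
tcp_rot: [180.0, -0.3, 1.7]
ft_force: [-0.5, -0.0, -0.6]
finger_gap: 22.4
```

```bash
python3 - <<'E'
from h import *
st(); f=plan([396,244,80],0.6)
E
```

```text
30.2 [409.8 188.5 134.7] [180.   -0.3   1.7] [-0.5 -0.  -0.6] 22.4
2
[[-0.0062, -0.028, 0.0273], [0.0, -0.003, 0.009]]
[[-0.0064, -0.0279, 0.0273], [0.0, -0.003, 0.009]]
```

Request:
play_rows(deltas=[[[-0.006,-0.028,0.015],[0,-0.003,0.009],0.85],[[-0.006,-0.027,0.02],[0,-0.003,0.009],0.85],[[0,0,0.02],[0,0,0],0.85],[[0,0,0.02],[0,0,0],0.85],[[0,0,0.01],[0,0,0],0.85],[[0,0,0],[0,0,0],0.85]])

```text
time: 30.95
tool_pos: [398.6, 241.0, 47.9]
tcp_rot: [179.9, -0.1, 0.6]
ft_force: [0.8, -0.1, -0.5]
finger_gap: 22.6
```

```bash
python3 - <<'E'
from h import *
st(); f=plan([396,244.3,17.5],0.6,n=2)
E
```

```text
30.95 [398.6 241.   47.9] [ 1.799e+02 -1.000e-01  6.000e-01] [ 0.8 -0.1 -0.5] 22.6
2
[[-0.0013, -0.0017, 0.0152], [0.001, -0.001, 0.0]]
[[-0.0013, -0.0017, 0.0152], [0.001, -0.001, 0.0]]
```

Request:
play_rows(deltas=[[[-0.001,-0.0017,0.015],[0,0,0],0.85],[[-0.001,-0.0017,0.0145],[0,0,0],0.85],[[0,0,0],[0,0,0],0.85],[[0,0,0],[0,0,0],0.85]])

```text
time: 31.45
tool_pos: [397.8, 244.5, 17.8]
tcp_rot: [179.9, -0.2, 0.6]
ft_force: [-0.3, 0.1, -0.8]
finger_gap: 22.4
```

```bash
python3 - <<'E'
from h import *
st(); snap('wrist','w10',(150,60,370,290),2.6); st()
E
```

```text
31.45 [397.8 244.5  17.8] [179.9  -0.2   0.6] [-0.3  0.1 -0.8] 22.4
31.5 [397.7 244.4  17.8] [179.9  -0.2   0.6] [-0.7  0.1 -1. ] 22.3
```

View pics/w10.png

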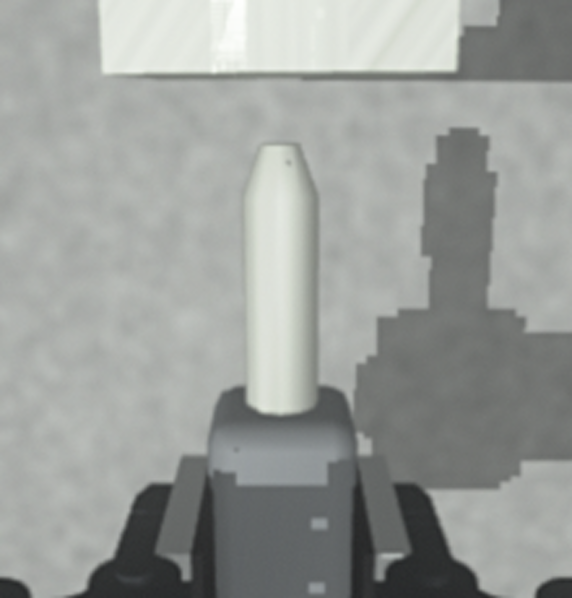

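The ear's centre (280) and the pin's axis (281) line up to within 1 px, and the pin is straight. I'll push it in.

Request:
play_rows(deltas=[[[0.006,0,0],[0,0,0],0.85],[[0.006,0,0],[0,0,0],0.85],[[0.006,0,0],[0,0,0],0.85]])

```text
time: 31.88
tool_pos: [417.6, 245.1, 18.9]
tcp_rot: [180.0, -0.3, 0.6]
ft_force: [-0.4, 0.9, -0.9]
finger_gap: 22.4
```

```bash
python3 - <<'E'
from h import *
st(); f=plan([440,244.7,17.8],0.6,n=4)
E
```

```text
31.875 [417.6 245.1  18.9] [180.   -0.3   0.6] [-0.4  0.9 -0.9] 22.4
4
[[0.0056, 0.0002, 0.0003], [0.0, -0.001, -0.0]]
[[0.0056, 0.0002, 0.0003], [0.0, -0.001, -0.0]]
[[0.0056, 0.0002, 0.0003], [0.0, -0.001, -0.0]]
[[0.0056, 0.0002, 0.0003], [0.0, -0.001, -0.0]]
```

Request:
play_rows(deltas=[[[0.0055,0.0004,0.0008],[0,0,0],0.85],[[0.0055,0,0.0004],[0,0,0],0.85],[[0.0055,0,0.0003],[0,0,0],0.85]])

```text
time: 32.25
tool_pos: [435.8, 244.8, 17.6]
tcp_rot: [180.0, -0.3, 0.6]
ft_force: [0.1, 0.1, -1.1]
finger_gap: 22.1
```

```bash
python3 - <<'E'
from h import *
st(); f=plan([448,244.7,17.8],0.6,n=2)
E
```

```text
32.25 [435.8 244.8  17.6] [180.   -0.3   0.6] [ 0.1  0.1 -1.1] 22.1
2
[[0.0061, 0.0001, -0.0001], [0.0, -0.003, -0.0]]
[[0.0061, 0.0001, -0.0001], [0.0, -0.003, -0.0]]
```

Request:
play_rows(deltas=[[[0.006,0,0],[0,-0.002,0],0.85],[[0.004,0,0],[0,-0.002,0],0.85],[[0.003,0,0],[0,0,0],0.85]])

```text
time: 32.62
tool_pos: [449.7, 244.9, 17.5]
tcp_rot: [180.0, -0.0, 0.6]
ft_force: [-11.6, 0.1, 1.6]
finger_gap: 22.2
```

Request:
play_rows(deltas=[[[0.002,0,0],[0,0,0],0.85],[[0.002,0,0],[0,0,0],0.85]])

```text
time: 32.88
tool_pos: [449.2, 244.8, 16.4]
tcp_rot: [179.9, 0.5, 0.6]
ft_force: [-10.1, 0.4, 4.9]
finger_gap: 22.0
```

Handle contact at about 11 N, with TCP x 449.5 against the predicted 450, so the pin is home. I'll release and go to pin 2.

Request:
play_rows(deltas=[[[0,0,0],[0,0,0],0.6],[[0,0,0],[0,0,0],0.5],[[0,0,0],[0,0,0],0.5],[[0,0,-0.03],[0,0,0],0.5],[[0,0,-0.05],[0,0,0],0.5],[[0,0,-0.06],[0,0,0],0.5],[[0,0,0],[0,0,0],0.5]])

```text
time: 33.75
tool_pos: [450.9, 244.8, 160.6]
tcp_rot: [179.9, 0.4, 0.6]
ft_force: [-0.0, 0.7, -0.6]
finger_gap: 42.8
```

```bash
python3 - <<'E'
from h import *
st(); f=plan([620,-373,165],-15.5,n=12)
E
```

```text
33.75 [450.9 244.8 160.6] [179.9   0.4   0.6] [-0.   0.7 -0.6] 42.8
12
[[0.0136, 0.0516, -0.0004], [0.0, 0.001, 0.023]]
[[0.0148, 0.0513, -0.0004], [0.0, 0.001, 0.023]]
[[0.016, 0.0509, -0.0004], [0.0, 0.001, 0.023]]
[[0.0172, 0.0505, -0.0004], [0.0, 0.001, 0.023]]
[[0.0183, 0.0501, -0.0004], [0.0, 0.001, 0.023]]
[[0.0195, 0.0497, -0.0004], [0.0, 0.001, 0.023]]
[[0.0207, 0.0492, -0.0004], [0.0, 0.001, 0.023]]
[[0.0218, 0.0487, -0.0004], [0.0, 0.001, 0.023]]
[[0.0229, 0.0482, -0.0004], [0.0, 0.001, 0.023]]
[[0.0241, 0.0477, -0.0004], [0.0, 0.001, 0.023]]
[[0.0252, 0.0471, -0.0004], [0.0, 0.001, 0.023]]
[[0.0263, 0.0465, -0.0004], [0.0, 0.001, 0.023]]
```

Request:
play_rows(deltas=[[[0.0136,0.0516,0],[0,0.001,0.023],0.5],[[0.015,0.051,0],[0,0.001,0.023],0.5],[[0.016,0.051,0],[0,0.001,0.023],0.5],[[0.017,0.0505,0],[0,0.001,0.023],0.5],[[0.018,0.05,0],[0,0.001,0.023],0.5],[[0.0195,0.0497,0],[0,0.001,0.023],0.5],[[0.0207,0.049,0],[0,0.001,0.023],0.5],[[0.022,0.0487,0],[0,0.001,0.023],0.5]])

```text
time: 34.75
tool_pos: [567.0, -175.1, 158.0]
tcp_rot: [180.0, -0.2, -9.9]
ft_force: [0.6, 0.4, 0.5]
finger_gap: 42.4
```

```bash
python3 - <<'E'
from h import *
st(); f=plan([620,-373,165],-15.5)
E
```

```text
34.75 [ 567.  -175.1  158. ] [180.   -0.2  -9.9] [0.6 0.4 0.5] 42.4
4
[[0.0216, 0.0465, -0.0017], [-0.0, -0.001, 0.024]]
[[0.0227, 0.0459, -0.0017], [-0.0, -0.001, 0.024]]
[[0.0238, 0.0454, -0.0017], [-0.0, -0.001, 0.024]]
[[0.0249, 0.0448, -0.0017], [-0.0, -0.001, 0.024]]
```

Request:
play_rows(deltas=[[[0.0216,0.0465,-0.0017],[0,0,0.024],0.5],[[0.0227,0.046,-0.0017],[0,0,0.024],0.5],[[0.0238,0.0454,-0.0017],[0,0,0.024],0.5],[[0.02,0.038,-0.0017],[0,0,0.024],0.5],[[0,0,0],[0,0,0],0.5],[[0,0,0],[0,0,0],0.5]])

```text
time: 35.5
tool_pos: [615.5, -375.7, 157.9]
tcp_rot: [-179.9, 0.1, -15.9]
ft_force: [-0.4, 1.0, -0.4]
finger_gap: 42.7
```

```bash
python3 - <<'E'
from h import *
eyes.snapshot('wrist'); snap('wrist','w11'); st()
pinpose('w11',(627.7,-375.4))
im=cv2.imread('pics/raw_w11.png'); g=cv2.cvtColor(im,6)
u=w2px('wrist',[[627.7,-375.4,29]])[0].astype(int)
for q in g[u[1]-50:u[1]+45:5,u[0]-48:u[0]+50:4]//10: print(' '.join('%2d'%v for v in q))
E
```

```text
35.6 [ 615.5 -375.1  158.3] [-1.799e+02  1.000e-01 -1.580e+01] [ 0.4  0.3 -0.3] 43.0
u [255 159] centre [ 625.2 -368.6] size [19.8 40.5] ang -15.8 n 918
20 20 20 20 20 20 20 20 20 19 16 17 12 13 12 20 19 19 19 19 19 19 19 19 19
20 20 20 20 20 20 20 20 20 19 17 17 12 13 13 19 19 19 19 19 19 19 19 19 19
20 20 20 20 20 20 20 20 20 19 17 17 12 13 12 20 19 19 19 19 19 19 19 19 19
20 20 20 20 20 20 20 19 20 19 17 17 12 13 13 19 19 19 19 19 19 19 19 19 19
20 20 20 20 20 20 20 20 19 19 17 17 12 13 13 20 19 19 19 19 19 19 19 19 19
20 20 20 20 20 20 20 20 20 19 17 16 12 13 13 17 13 19 19 19 19 19 19 19 19
20 20 20 20 20 20 20 19 18  7 11 13  9  7 12 13 13 14 19 19 19 19 19 19 19
20 20 20 20 20 20 20 20 11 13 12 12 12 12 10 13 13 13 19 19 19 19 19 19 19
20 20 20 20 20 20 20 20 11 13 13 12 12 12  9 13 13 14 19 19 19 19 19 19 19
20 20 20 20 20 20 20 20 11 13 13 12 12 12 10 13 13 14 19 19 19 19 19 19 19
20 20 20 20 20 20 20 20 11 13 13 12 12 12  9 13 13 13 19 19 19 19 19 19 19
20 20 20 20 20 20 20 20 11 13 12 12 12 12  9 13 13 15 19 19 19 19 19 19 19
20 20 20 20 20 20 20 20 11 13 12 12 12 12  9 13 13 13 19 19 19 19 19 19 19
20 20 20 20 20 20 20 20 11 13 12 12 12 12  9 13 13 15 19 19 19 19 19 19 19
20 20 20 20 20 20 20 20 12 13 12 12 12 12 11 13 17 19 19 19 19 19 19 19 19
20 20 20 20 20 20 20 19 15 12 12 12 12 11 16 19 19 19 19 19 19 19 19 19 19
20 20 20 20 20 20 20 20 19 20 19 19 19 19 19 19 19 19 19 19 19 19 19 19 19
20 20 20 20 20 20 20 19 19 19 19 19 19 19 19 19 19 19 19 19 19 19 19 19 19
20 20 20 20 20 20 20 20 19 19 19 19 19 19 19 19 19 19 19 19 19 19 19 19 19
```

```bash
python3 - <<'E'
from h import *
f=plan([625.5,-371,60],-15.8,n=2)
E
```

```text
2
[[0.0043, -0.0033, 0.0492], [-0.001, 0.001, -0.0]]
[[0.0043, -0.0033, 0.0492], [-0.001, 0.001, -0.0]]
```

Request:
play_rows(deltas=[[[0.0043,-0.0033,0.045],[0,0,0],0.5],[[0.0043,-0.0033,0.045],[0,0,0],0.5],[[0,0,0.01],[0,0,0],0.5],[[0,0,0],[0,0,0],0.5]])

```text
time: 36.1
tool_pos: [628.2, -367.5, 60.8]
tcp_rot: [180.0, -0.2, -15.5]
ft_force: [0.5, 0.0, 1.4]
finger_gap: 42.6
```

```bash
python3 - <<'E'
from h import *
st(); f=plan([625.5,-371,-18],-15.8,n=5)
E
```

```text
36.1 [ 628.2 -367.5   60.8] [180.   -0.2 -15.5] [0.5 0.  1.4] 42.6
5
[[-0.0004, 0.0008, 0.0158], [0.0, -0.001, 0.001]]
[[-0.0004, 0.0008, 0.0158], [0.0, -0.001, 0.001]]
[[-0.0004, 0.0008, 0.0158], [0.0, -0.001, 0.001]]
[[-0.0004, 0.0008, 0.0158], [0.0, -0.001, 0.001]]
[[-0.0003, 0.0008, 0.0158], [0.0, -0.001, 0.001]]
```

Request:
play_rows(deltas=[[[-0.0004,0.0008,0.0158],[0,0,0.001],0.5],[[-0.0004,0.0008,0.0158],[0,0,0.001],0.5],[[-0.0004,0.0008,0.0158],[0,0,0.001],0.5],[[-0.0004,0.0008,0.0155],[0,0,0.001],0.5],[[-0.0004,0.0008,0.012],[0,0,0.001],0.5],[[0,0,0],[0,0,0],0.5]])

```text
time: 36.85
tool_pos: [627.0, -372.7, -15.0]
tcp_rot: [179.9, -0.5, -15.9]
ft_force: [-0.8, 0.9, 0.5]
finger_gap: 42.7
```

```bash
python3 - <<'E'
from h import *
st(); f=plan([625.5,-371,-25.5],-15.8,n=1)
E
```

```text
36.85 [ 627.  -372.7  -15. ] [179.9  -0.5 -15.9] [-0.8  0.9  0.5] 42.7
1
[[-0.002, -0.0013, 0.0104], [0.002, -0.009, -0.001]]
```

Request:
play_rows(deltas=[[[-0.002,-0.001,0.0095],[0.002,-0.009,0],0.5],[[0,0,0.0015],[0,0,0],0.5],[[0,0,0],[0,0,0],0.85],[[0,0,0],[0,0,0],0.85],[[0,0,0],[0,0,0],0.85],[[0,0,0],[0,0,0],0.85]], force=80)

```text
time: 37.6
tool_pos: [626.9, -372.0, -24.5]
tcp_rot: [179.9, -0.2, -15.9]
ft_force: [0.2, 0.7, -1.8]
finger_gap: 22.5
```

```bash
python3 - <<'E'
from h import *
st()
E
```

```text
37.6 [ 626.9 -372.   -24.5] [179.9  -0.2 -15.9] [ 0.2  0.7 -1.8] 22.5
```

Request:
play_rows(deltas=[[[0,0,-0.03],[0,0,0],0.85],[[0,0,-0.045],[0,0,0],0.85],[[0,0,-0.055],[0,0,0],0.85],[[0,0,-0.03],[0,0,0],0.85],[[0,0,0],[0,0,0],0.85]])

```text
time: 38.22
tool_pos: [625.2, -370.9, 137.7]
tcp_rot: [-180.0, 0.1, -15.9]
ft_force: [0.2, -0.3, -0.7]
finger_gap: 22.2
```

```bash
python3 - <<'E'
from h import *
st(); f=plan([653,100,130],120.6,n=14)
E
```

```text
38.225 [ 625.2 -370.9  137.7] [-1.80e+02  1.00e-01 -1.59e+01] [ 0.2 -0.3 -0.7] 22.2
14
[[-0.0073, -0.0329, 0.0006], [-0.0, 0.0, -0.17]]
[[-0.0016, -0.0337, 0.0006], [-0.0, 0.0, -0.17]]
[[0.0041, -0.0334, 0.0006], [-0.0, 0.0, -0.17]]
[[0.0097, -0.0323, 0.0006], [-0.0, 0.0, -0.17]]
[[0.015, -0.0301, 0.0006], [-0.0, 0.0, -0.17]]
[[0.0199, -0.0272, 0.0006], [-0.0, 0.0, -0.17]]
[[0.0242, -0.0234, 0.0005], [-0.0, 0.0, -0.17]]
[[0.0279, -0.019, 0.0005], [-0.0, 0.0, -0.17]]
[[0.0307, -0.014, 0.0005], [-0.0, 0.0, -0.17]]
[[0.0326, -0.0086, 0.0005], [-0.0, 0.0, -0.17]]
[[0.0336, -0.0029, 0.0005], [-0.0, 0.0, -0.17]]
[[0.0336, 0.0028, 0.0005], [-0.0, 0.0, -0.17]]
[[0.0326, 0.0084, 0.0005], [-0.0, 0.0, -0.17]]
[[0.0307, 0.0138, 0.0005], [-0.0, 0.0, -0.17]]
```

Request:
play_rows(deltas=[[[-0.0073,-0.033,0],[0,0,-0.17],0.85],[[-0.0016,-0.0337,0],[0,0,-0.17],0.85],[[0.004,-0.0334,0],[0,0,-0.17],0.85],[[0.0097,-0.0323,0],[0,0,-0.17],0.85],[[0.015,-0.03,0],[0,0,-0.17],0.85],[[0.02,-0.0272,0],[0,0,-0.17],0.85],[[0.0242,-0.0234,0],[0,0,-0.17],0.85],[[0.028,-0.019,0],[0,0,-0.17],0.85]])

```text
time: 39.22
tool_pos: [627.8, -93.1, 117.6]
tcp_rot: [-178.6, 0.1, 64.3]
ft_force: [0.2, -0.9, -0.7]
finger_gap: 22.0
```

```bash
python3 - <<'E'
from h import *
st(); f=plan([653,100,125],120.6)
E
```

```text
39.225 [627.8 -93.1 117.6] [-1.786e+02  1.000e-01  6.430e+01] [ 0.2 -0.9 -0.7] 22.0
6
[[0.0308, -0.0102, -0.001], [-0.004, -0.002, -0.164]]
[[0.0321, -0.005, -0.0011], [-0.004, -0.002, -0.164]]
[[0.0325, 0.0003, -0.0012], [-0.004, -0.002, -0.164]]
[[0.032, 0.0055, -0.0012], [-0.004, -0.002, -0.164]]
[[0.0306, 0.0107, -0.0013], [-0.004, -0.002, -0.164]]
[[0.0285, 0.0156, -0.0013], [-0.004, -0.002, -0.164]]
```

Request:
play_rows(deltas=[[[0.031,-0.01,-0.001],[-0.004,-0.002,-0.164],0.85],[[0.032,-0.005,-0.001],[-0.004,-0.002,-0.164],0.85],[[0.0325,0,-0.001],[-0.004,-0.002,-0.164],0.85],[[0.032,0.0055,-0.001],[-0.004,-0.002,-0.164],0.85],[[0.03,0.0107,-0.001],[-0.004,-0.002,-0.164],0.85],[[0.018,0.01,-0.001],[-0.004,-0.002,-0.15],0.85],[[0,0,0],[0,0,0],0.85]])

```text
time: 40.1
tool_pos: [639.5, 97.1, 104.5]
tcp_rot: [-179.0, -0.6, 121.9]
ft_force: [0.8, 0.1, -0.6]
finger_gap: 22.2
```

```bash
python3 - <<'E'
from h import *
st(); f=plan([652.7,100.7,60],120.6,n=3); f=plan([652.7,100.7,18.5],120.6,frm=f,n=3);
E
```

```text
40.1 [639.5  97.1 104.5] [-179.    -0.6  121.9] [ 0.8  0.1 -0.6] 22.2
3
[[-0.0015, 0.0046, 0.0147], [-0.006, -0.004, 0.008]]
[[-0.0014, 0.0046, 0.0148], [-0.006, -0.004, 0.008]]
[[-0.0013, 0.0045, 0.0148], [-0.006, -0.004, 0.008]]
3
[[0.0, -0.0, 0.0138], [0.0, 0.0, 0.0]]
[[0.0, -0.0, 0.0138], [0.0, 0.0, 0.0]]
[[0.0, -0.0, 0.0138], [0.0, 0.0, 0.0]]
```

Request:
play_rows(deltas=[[[-0.0015,0.0046,0.013],[-0.006,-0.004,0.008],0.85],[[-0.0014,0.0046,0.0145],[-0.006,-0.004,0.008],0.85],[[-0.0013,0.0045,0.0145],[-0.006,-0.004,0.008],0.85],[[0,0,0.013],[0,0,0],0.85],[[0,0,0.013],[0,0,0],0.85],[[0,0,0.01],[0,0,0],0.85],[[0,0,0],[0,0,0],0.85]])

```text
time: 40.98
tool_pos: [650.8, 96.9, 15.8]
tcp_rot: [-179.7, 0.0, 119.9]
ft_force: [-0.3, 0.6, -0.7]
finger_gap: 22.5
```

```bash
python3 - <<'E'
from h import *
st(); f=plan([652.7,100.7,18.5],120.6,n=1)
E
```

```text
40.975 [650.8  96.9  15.8] [-179.7    0.   119.9] [-0.3  0.6 -0.7] 22.5
1
[[0.0024, 0.0035, -0.0027], [-0.006, 0.0, -0.013]]
```

Request:
play_rows(deltas=[[[0.001,0.0035,-0.0027],[-0.006,0,-0.013],0.85],[[0,0,0],[0,0,0],0.85],[[0,0,0],[0,0,0],0.85]])

```text
time: 41.35
tool_pos: [655.0, 99.9, 20.8]
tcp_rot: [179.8, 0.1, 120.7]
ft_force: [-0.0, -0.9, -0.4]
finger_gap: 22.1
```

```bash
python3 - <<'E'
from h import *
st(); snap('wrist','w12',(150,30,370,290),2.3); st(); plan([651.8,102,18.5],120.6,n=1)
E
```

```text
41.35 [655.   99.9  20.8] [1.798e+02 1.000e-01 1.207e+02] [-0.  -0.9 -0.4] 22.1
41.4 [655.2 100.   20.9] [1.798e+02 1.000e-01 1.207e+02] [ 0.6  0.  -0.8] 22.2
1
[[0.0035, -0.0018, 0.0024], [0.004, 0.001, 0.002]]
```

View pics/w12.png

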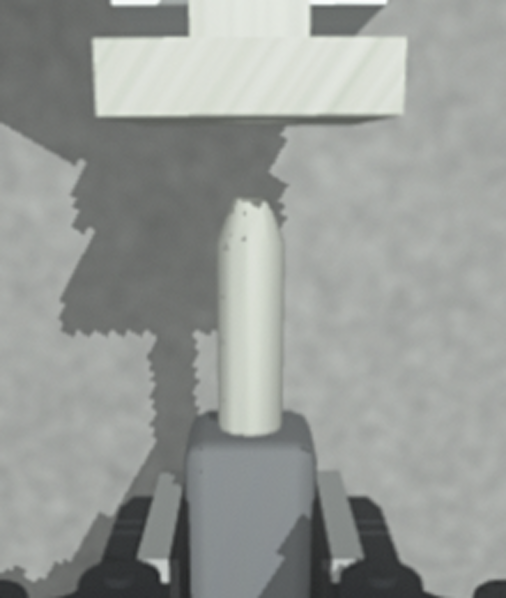

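The ear centre, base-ear centre and pin axis all sit at column 250, so it's aligned. The TCP is 2.4 mm too high, so I'll correct that and push in.

Request:
play_rows(deltas=[[[0.002,0,0.0024],[0.003,0,0],0.85],[[0.003,0,0],[0,0,0],0.85]])

```text
time: 41.65
tool_pos: [652.7, 104.3, 18.7]
tcp_rot: [179.9, 0.1, 120.7]
ft_force: [0.2, 1.0, -1.3]
finger_gap: 22.4
```

```bash
cat >> h.py <<'E'
def along(p0,yaw,z,adv):
    "report and plan: advance adv mm along the line through p0 in direction yaw at height z"
    s=r.sense(); p=np.array(s['tool_pos']); d=np.array([np.cos(np.radians(yaw)),np.sin(np.radians(yaw))]); v=p[:2]-np.array(p0)
    print('s',v@d,'lat',d[0]*v[1]-d[1]*v[0],'z',p[2]); q=np.array(p0)+d*(v@d+adv)
    plan([q[0],q[1],z],yaw,n=max(1,int(round(adv/6))))
E
python3 - <<'E'
from h import *
st(); along([655.1,100],120.7,18.5,18)
E
```

```text
41.65 [652.7 104.3  18.7] [1.799e+02 1.000e-01 1.207e+02] [ 0.2  1.  -1.3] 22.4
s 4.93200712076732 lat -0.18497156212983468 z 18.698075620507563
3
[[0.006, -0.0001, 0.0001], [0.0, 0.001, -0.0]]
[[0.006, -0.0001, 0.0001], [0.0, 0.001, -0.0]]
[[0.006, -0.0001, 0.0001], [0.0, 0.001, -0.0]]
```

Request:
play_rows(deltas=[[[0.006,0,0],[0,0,0],0.85],[[0.006,0,0],[0,0,0],0.85]])

```text
time: 41.9
tool_pos: [646.1, 115.3, 18.5]
tcp_rot: [179.9, 0.1, 120.7]
ft_force: [-0.2, 0.2, -1.2]
finger_gap: 22.2
```

```bash
python3 - <<'E'
from h import *
st(); along([655.1,100],120.7,18.5,18)
E
```

```text
41.9 [646.1 115.3  18.5] [1.799e+02 1.000e-01 1.207e+02] [-0.2  0.2 -1.2] 22.2
s 17.769117827525708 lat -0.1106575311202187 z 18.514814918548463
3
[[0.006, -0.0, -0.0], [0.0, 0.001, -0.0]]
[[0.006, -0.0, -0.0], [0.0, 0.001, -0.0]]
[[0.006, -0.0, 0.0], [0.0, 0.001, -0.0]]
```

Request:
play_rows(deltas=[[[0.006,0,0],[0,0,0],0.85],[[0.006,0,0],[0,0,0],0.85],[[0.006,0,0],[0,0,0],0.85]])

```text
time: 42.28
tool_pos: [636.1, 132.3, 18.5]
tcp_rot: [179.9, 0.1, 120.7]
ft_force: [0.8, -0.7, -0.7]
finger_gap: 22.1
```

```bash
python3 - <<'E'
from h import *
st(); along([655.1,100],120.7,18.5,12)
E
```

```text
42.275 [636.1 132.3  18.5] [1.799e+02 1.000e-01 1.207e+02] [ 0.8 -0.7 -0.7] 22.1
s 37.46538183224712 lat -0.13535625702906273 z 18.518898356213988
2
[[0.006, -0.0001, 0.0], [0.001, 0.001, -0.0]]
[[0.006, -0.0001, 0.0], [0.001, 0.001, -0.0]]
```

Request:
play_rows(deltas=[[[0.006,0,0],[0,0,0],0.85],[[0.005,0,0],[0,0,0],0.85],[[0.003,0,0],[0,0,0],0.85]])

```text
time: 42.65
tool_pos: [628.3, 145.5, 18.5]
tcp_rot: [179.9, 0.1, 120.7]
ft_force: [-0.6, -0.4, 0.3]
finger_gap: 22.1
```

Request:
play_rows(deltas=[[[0.002,0,0],[0,0,0],0.85],[[0.002,0,0],[0,0,0],0.85]])

```text
time: 42.9
tool_pos: [627.5, 146.8, 18.7]
tcp_rot: [179.9, 0.3, 120.7]
ft_force: [6.9, -9.6, -4.0]
finger_gap: 22.0
```

```bash
python3 - <<'E'
from h import *
st(); along([655.1,100],120.7,18.5,6)
E
```

```text
42.9 [627.5 146.8  18.7] [179.9   0.3 120.7] [ 6.9 -9.6 -4. ] 22.0
s 54.281314601330756 lat -0.18708610711200535 z 18.67074782671272
1
[[0.006, -0.0002, 0.0001], [0.002, 0.006, -0.0]]
```

Contact at about 12 N and about 54 mm of travel, as predicted. Release and retreat.

Request:
play_rows(deltas=[[[0.001,0,0],[0,0,0],0.85],[[0,0,0],[0,0,0],0.6],[[0,0,0],[0,0,0],0.5],[[0,0,0],[0,0,0],0.5],[[0,0,-0.03],[0,0,0],0.5],[[0,0,-0.05],[0,0,0],0.5],[[0,0,-0.06],[0,0,0],0.5],[[0,0,-0.06],[0,0,0],0.5]])

```text
time: 43.9
tool_pos: [621.7, 147.9, 216.0]
tcp_rot: [-179.4, 0.0, 120.7]
ft_force: [0.4, -0.2, 0.2]
finger_gap: 42.5
```

Request:
play_rows(deltas=[[[-0.02,0,-0.05],[0,0,0],0.5],[[-0.03,0,-0.03],[0,0,0],0.5],[[0,0,0],[0,0,0],0.5],[[0,0,0],[0,0,0],0.5]])

```text
time: 44.4
tool_pos: [650.1, 106.4, 306.1]
tcp_rot: [-180.0, 0.2, 120.8]
ft_force: [-0.1, 0.7, -0.7]
finger_gap: 42.6
```

```bash
python3 - <<'E'
from h import *
eyes.snapshot('wrist'); snap('wrist','w13'); st()
u=w2px('wrist',[[567.2,245.3,80]])[0].astype(int); print(u)
a=cv2.imread('pics/raw_w13.png'); y0=max(0,u[1]-110); x0=max(0,u[0]-110)
A=cv2.resize(a[y0:y0+200,x0:x0+200],(450,450),interpolation=2)
b=np.ascontiguousarray(eyes.snapshot('scene')[:,:,::-1]); v=w2px('scene',[[567.2,245.3,80]])[0].astype(int)
B=cv2.resize(b[v[1]-40:v[1]+50,v[0]-35:v[0]+35],(350,450),interpolation=2)
print(y0,x0); cv2.imwrite('pics/m13.png',np.hstack([A,B])); cv2.imwrite('pics/raw_s13.png',b)
E
```

```text
44.5 [649.8 106.5 305.7] [-179.9    0.2  120.8] [-0.4 -0.3 -0.4] 42.5
[258  11]
0 148
```

View pics/m13.png

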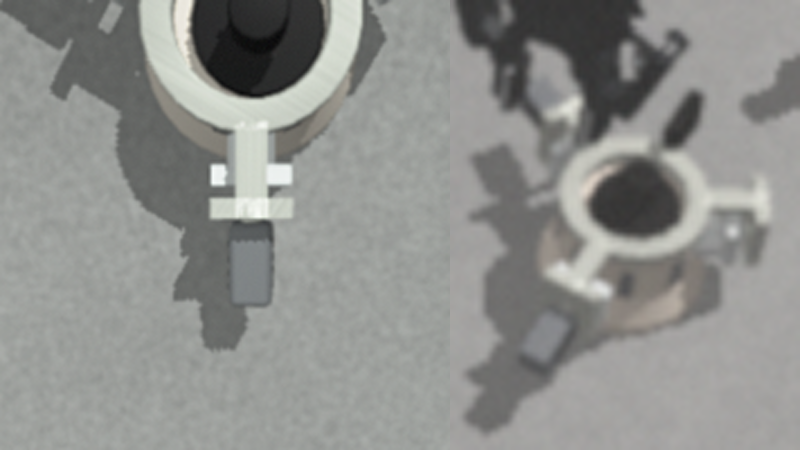

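Pin 2's handle sits flush against the ear at slot 3, the cap is flat, the ears coincide, and pin 1 shows at slot 1. I've used up the picture viewings, so I'll check pin 1 by numbers from close by.

```bash
python3 - <<'E'
from h import *
plan([445,270,290],120.8)
E
```

```text
5
[[0.0491, -0.0184, 0.0029], [-0.0, 0.001, 0.0]]
[[0.0491, -0.0184, 0.003], [-0.0, 0.001, 0.0]]
[[0.0491, -0.0184, 0.003], [-0.0, 0.001, 0.0]]
[[0.0491, -0.0184, 0.003], [-0.0, 0.001, 0.0]]
[[0.0491, -0.0184, 0.0031], [-0.0, 0.001, 0.0]]
```

Request:
play_rows(deltas=[[[0.049,-0.0184,0],[0,0,0],0.5],[[0.049,-0.0184,0],[0,0,0],0.5],[[0.049,-0.0184,0],[0,0,0],0.5],[[0.049,-0.0184,0],[0,0,0],0.5],[[0.04,-0.015,0],[0,0,0],0.5],[[0,0,0],[0,0,0],0.5],[[0,0,0],[0,0,0],0.5]])

```text
time: 45.42
tool_pos: [440.2, 269.3, 293.5]
tcp_rot: [-178.9, -0.1, 121.1]
ft_force: [-0.1, 0.2, -0.1]
finger_gap: 42.7
```

```bash
python3 - <<'E'
from h import *
eyes.snapshot('wrist'); snap('wrist','w14'); st()
pinpose('w14',(449,245),72)
g=cv2.cvtColor(cv2.imread('pics/raw_w14.png'),6)
# profile along hole axis at slot1, z=72 : world x from 415 to 500
L=[[x,245,72] for x in range(415,500,3)]; U=w2px('wrist',L)
print([(x[0],int(g[int(round(v)),int(round(u))])) for x,(u,v) in zip(L,U) if 0<=u<512 and 0<=v<384])
# cap disc centre vs ring
P=px2w('wrist',[(0,0)],86)
d=(g<75).astype(np.uint8); u=w2px('wrist',[[567,245.5,86]])[0]; print('ring px',u)
t5=cv2.imread('pics/raw_top1.png'); t=np.ascontiguousarray(eyes.snapshot('top')[:,:,::-1]); 
for n,q in (('socket',[563,-278,60]),('mug',[771,11,90]),('oil',[481,561,210]),('jar',[492,-612,200])):
    x,y=w2px('top',[q])[0].astype(int); A=t5[y-14:y+15,x-14:x+15].astype(int);B=t[y-14:y+15,x-14:x+15].astype(int); print(n,np.abs(A-B).mean().round(1))
E
```

```text
45.525 [440.8 268.9 293.7] [-1.789e+02 -1.000e-01  1.210e+02] [-0.1  0.5  0.8] 42.7
u [257 176] centre [445.4 247.9] size [26.1 46.4] ang -3.2 n 640
[(415, 168), (418, 166), (421, 167), (424, 129), (427, 146), (430, 147), (433, 148), (436, 148), (439, 149), (442, 148), (445, 149), (448, 149), (451, 149), (454, 150), (457, 149), (460, 151), (463, 152), (466, 137), (469, 147), (472, 125), (475, 185), (478, 237), (481, 225), (484, 223), (487, 211), (490, 212), (493, 211), (496, 210), (499, 211)]
ring px [338.5 226.5]
socket 9.7
mug 2.5
oil 11.9
jar 2.3
```

```bash
python3 - <<'E'
from h import *
a=cv2.imread('pics/raw_sc1.png'); b=cv2.imread('pics/raw_s13.png')
for n,q in (('oil',[481,561,110]),('mug',[771,11,45])):
    x,y=w2px('scene',[q])[0].astype(int); T=a[y-18:y+19,x-14:x+15]; R_=cv2.matchTemplate(b[y-30:y+31,x-26:x+27],T,cv2.TM_CCOEFF_NORMED); print(n,cv2.minMaxLoc(R_),'expected (12,12)')
st(); r.hand_in(); print('handed in')
E
```

```text
oil (-0.6113188862800598, 0.9993957877159119, (0, 0), (12, 12)) expected (12,12)
mug (-0.3558052182197571, 0.9989624619483948, (24, 24), (12, 12)) expected (12,12)
45.575 [441.1 268.8 293.8] [-1.79e+02 -1.00e-01  1.21e+02] [-0.3  0.1  0.8] 42.5
the job is handed in; nothing more can be done
handed in
```

The job is handed in at about 45.6 s of the 210 s allowed; no verdict was reported. All steps were carried out:

- **Socket:** it was lifted out and set down in the bin. A picture just after showed it standing there.
- **Cap:** it lies flat inside the ring, at most about 3 to 4 mm off centre in my estimate.
- **Ring:** it was turned about 82° to its stop, with roughly 25 N of resistance at the end. It seems to have started slightly open. In the last close picture its ear matched the base ear to within a pixel.
- **Pins:** I found two, and put one in slot 1 and one in slot 3. Each was pushed until the handle met the outer ear, with 10 to 12 N of contact. The last pictures show slot 3 flush, and the pixel check of slot 1 agrees.
- **Bystanders:** the oil bottle and mug matched their starting positions in the side view. I only compared the jar in the top view, where its patch was nearly unchanged.

**What failed or disagreed:**
- **First grasp:** the fingers closed above the socket, because their ends sit about 34 mm behind the reported TCP. I measured this by a light touch on the socket's top and corrected for it afterwards.
- **Oil bottle:** its patch in the top view had changed, perhaps from the arm or its shadow. The side view showed no movement.
- **Slot 3:** my model and the camera disagreed by about 2 mm sideways. I followed the camera, and the pin went in without resistance.

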